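Load the facing-block feeder and start it

TASK

Load the three red-faced model stones into the feeder's tilted rail: lay each on the open upper tray so that it slides down into the tube, all with their red face towards the rail's red side wall, until the three stand in a row hard against the end stop. Only then press the green membrane key on the console, gently, until it responds. Leave the plain white block and everything else on the bench where it is.

Things in the scene. Friction and masses are not known exactly. Their poses are not given: they have to be found in the camera images.
- rail: Tilted rail of the fixed block feeder, rising 26 degrees away from the robot. Origin: middle of the rail's floor at the closed low end (face of the end stop). x runs uphill along the floor, y across, z square to the floor. Side wall, lip and guide on the -y side are brick red, on the +y side bare aluminium. Three blocks against the stop take up x = 0 to 135 mm.
- rail_mouth (a point): Mouth of the tube, middle of the floor, 130 mm uphill of the stop; axes as the rail. Below it the rail is a lipped tube: 29 mm wide inside between 4 mm walls, 30.5 mm high inside under 5 mm wide lips along both top edges, outside top 34 mm above the floor. Above it lies the open tray.
- rail_tray (a point): Place to lay a block: middle of the open tray's floor, 168 mm uphill of the stop; axes as the rail. The tray (130 to 226 mm, upper end open) has no lips, only two 6 mm high guides, 28 mm apart at the mouth, widening to 44 mm. The floor is slippery: a block let go here slides by itself through the mouth down to the stop or the block before it.
- start_key: Green square membrane key, 26 x 26 mm, on top of the low white console (100 x 84 x 45 mm, fixed). Origin at the centre of the key's top face, about 48 mm above the table; z up. It hardly moves: 1.5 mm, about 5 N per mm of travel, then solid. It responds to about 4 N held for a tenth of a second, and must not be pressed harder than 40 N.
- block1: White plaster model-stone block 45 x 25 x 28 mm (length along its x, width along its y, height along its z), about 45 g, lying on the table. One long side face (its -y side) is brick red, 8 mm deep, so from above it shows a red stripe along one long edge; the rest is white. Origin at the centre of its underside.
- block1_center (a point): Centre of block1, 14 mm above the centre of its underside.
- block1_face (a point): Centre of the brick-red long side face of block1 (12.5 mm to its -y side, 14 mm up).
- block2: White plaster model-stone block 45 x 25 x 28 mm (length along its x, width along its y, height along its z), about 45 g, lying on the table. One long side face (its -y side) is brick red, 8 mm deep, so from above it shows a red stripe along one long edge; the rest is white. Origin at the centre of its underside.
- block2_center (a point): Centre of block2, 14 mm above the centre of its underside.
- block2_face (a point): Centre of the brick-red long side face of block2 (12.5 mm to its -y side, 14 mm up).
- block3: White plaster model-stone block 45 x 25 x 28 mm (length along its x, width along its y, height along its z), about 45 g, lying on the table. One long side face (its -y side) is brick red, 8 mm deep, so from above it shows a red stripe along one long edge; the rest is white. Origin at the centre of its underside.
- block3_center (a point): Centre of block3, 14 mm above the centre of its underside.
- block3_face (a point): Centre of the brick-red long side face of block3 (12.5 mm to its -y side, 14 mm up).
- plain_block: White block of the same size as the others but without any red face; not wanted, stays where it lies. Origin at the centre of its underside.
- screwdriver: Screwdriver, 150 mm long, lying among the blocks; stays there. x along its length, tip to +x.
- glue_jar: Small jar, 54 mm across, 70 mm high, standing to the robot's right; stays there. Origin at the centre of its underside.
- batten: Wooden batten 30 x 220 x 18 mm lying beyond the blocks; stays there. Origin at the centre of its underside.
- phone: Black phone 72 x 150 x 9 mm lying beyond the feeder; stays there. Origin at the centre of its underside.
There are look-alikes about, which are no part of the job. Of the things like the part that bears start_key, leave any that is purple; of the rest the larger one is meant. What is shaped like the block2 but yellow is not meant.

How it is judged:
On the way, in this order (a step that is already met when the one before it is completed fails the run):
1. one block lies in the tube, red face to the red wall (((x of block1_center in the frame of rail between 0.012 and 0.119 m and y of block1_center in the frame of rail between -0.006 and 0.006 m and z of block1_center in the frame of rail between 0.008 and 0.02 m and y of block1_face in the frame of rail below -0.007 m and linear speed of block1 below 0.02 m/s) or (x of block2_center in the frame of rail between 0.012 and 0.119 m and y of block2_center in the frame of rail between -0.006 and 0.006 m and z of block2_center in the frame of rail between 0.008 and 0.02 m and y of block2_face in the frame of rail below -0.007 m and linear speed of block2 below 0.02 m/s) or (x of block3_center in the frame of rail between 0.012 and 0.119 m and y of block3_center in the frame of rail between -0.006 and 0.006 m and z of block3_center in the frame of rail between 0.008 and 0.02 m and y of block3_face in the frame of rail below -0.007 m and linear speed of block3 below 0.02 m/s))), for 0.2 s.
2. two blocks lie in the tube, red faces to the red wall ((((x of block1_center in the frame of rail between 0.012 and 0.119 m and y of block1_center in the frame of rail between -0.006 and 0.006 m and z of block1_center in the frame of rail between 0.008 and 0.02 m and y of block1_face in the frame of rail below -0.007 m and linear speed of block1 below 0.02 m/s) and (x of block2_center in the frame of rail between 0.012 and 0.119 m and y of block2_center in the frame of rail between -0.006 and 0.006 m and z of block2_center in the frame of rail between 0.008 and 0.02 m and y of block2_face in the frame of rail below -0.007 m and linear speed of block2 below 0.02 m/s)) or ((x of block1_center in the frame of rail between 0.012 and 0.119 m and y of block1_center in the frame of rail between -0.006 and 0.006 m and z of block1_center in the frame of rail between 0.008 and 0.02 m and y of block1_face in the frame of rail below -0.007 m and linear speed of block1 below 0.02 m/s) and (x of block3_center in the frame of rail between 0.012 and 0.119 m and y of block3_center in the frame of rail between -0.006 and 0.006 m and z of block3_center in the frame of rail between 0.008 and 0.02 m and y of block3_face in the frame of rail below -0.007 m and linear speed of block3 below 0.02 m/s)) or ((x of block2_center in the frame of rail between 0.012 and 0.119 m and y of block2_center in the frame of rail between -0.006 and 0.006 m and z of block2_center in the frame of rail between 0.008 and 0.02 m and y of block2_face in the frame of rail below -0.007 m and linear speed of block2 below 0.02 m/s) and (x of block3_center in the frame of rail between 0.012 and 0.119 m and y of block3_center in the frame of rail between -0.006 and 0.006 m and z of block3_center in the frame of rail between 0.008 and 0.02 m and y of block3_face in the frame of rail below -0.007 m and linear speed of block3 below 0.02 m/s)))), for 0.2 s.
3. all three blocks lie in the tube in a row against the stop, red faces to the red wall (x of block1_center in the frame of rail between 0.012 and 0.119 m and y of block1_center in the frame of rail between -0.006 and 0.006 m and z of block1_center in the frame of rail between 0.008 and 0.02 m and y of each of block1_face, block2_face, block3_face in the frame of rail below -0.007 m and linear speed of each of block1, block2, block3 below 0.02 m/s and x of block2_center in the frame of rail between 0.012 and 0.119 m and y of block2_center in the frame of rail between -0.006 and 0.006 m and z of block2_center in the frame of rail between 0.008 and 0.02 m and x of block3_center in the frame of rail between 0.012 and 0.119 m and y of block3_center in the frame of rail between -0.006 and 0.006 m and z of block3_center in the frame of rail between 0.008 and 0.02 m), for 0.2 s.
4. with all three loaded, the green key is pressed with more than 4 N (all of step 3 and contact force between the fingers and start_key above 4 N), for 0.1 s.
At the end, for the whole second after the job is handed in: Three red-faced blocks rest in the tube: centres 12-119 mm up from the stop, within 6 mm of the rail's middle, 8-20 mm above its floor, red face (over 7 mm off the middle) to the red wall; key released; plain block, screwdriver, jar, batten and phone within 30 mm of their start (all of step 3 and contact force between the fingers and start_key below 0.5 N and distance of each of plain_block, screwdriver, glue_jar, batten, phone from where it was at the start of the episode below 0.03 m); the robot touches nothing.
It fails at once if the key is pressed (more than 2 N) before all three blocks are loaded (contact force between anything else and start_key above 2 N and not ((x of block1_center in the frame of rail between 0.012 and 0.119 m and y of block1_center in the frame of rail between -0.006 and 0.006 m and z of block1_center in the frame of rail between 0.008 and 0.02 m and y of block1_face in the frame of rail below -0.007 m and linear speed of block1 below 0.02 m/s) and (x of block2_center in the frame of rail between 0.012 and 0.119 m and y of block2_center in the frame of rail between -0.006 and 0.006 m and z of block2_center in the frame of rail between 0.008 and 0.02 m and y of block2_face in the frame of rail below -0.007 m and linear speed of block2 below 0.02 m/s) and (x of block3_center in the frame of rail between 0.012 and 0.119 m and y of block3_center in the frame of rail between -0.006 and 0.006 m and z of block3_center in the frame of rail between 0.008 and 0.02 m and y of block3_face in the frame of rail below -0.007 m and linear speed of block3 below 0.02 m/s))).
It fails at once if the key is pressed harder than 40 N (contact force between anything else and start_key above 40 N).
It fails at once if the plain block, screwdriver, jar, batten or phone is moved by more than 30 mm (distance of any of plain_block, screwdriver, glue_jar, batten, phone from where it was at the start of the episode above 0.03 m).
It also fails if it takes over 72 s, if anything falls off the work surface, if the arm or the gripper's body presses on something with over 40 N, if the wrist force passes 120 N, or if a joint passes its speed limit or range.

ROBOT

A 7-joint arm with a two-finger parallel gripper is mounted at the origin on the work surface. World frame = base frame: x ahead of the robot, y to its left, z up, the work surface at z = 0. Lengths are in m, angles in rad, forces in N, time in s.
With the tool pointing down it reaches from about 0.425 to 0.925 m from the base axis. Payload 6.8 kg.
Tool frame: the origin (TCP) lies between the finger pads; the fingertips stand r.tcp_to_tips ahead of it and the grasp point (between the pads) lies 3 mm ahead of it (r.tcp_to_tips is the distance from the TCP to the fingertips, in m); z points along the fingers, y is the line along which they close (so a half turn about z gives the same grasp; the last joint's range is limited). The gripper opens to 85 mm and grips with 20 to 120 N. Pads are 22 mm wide; open, the fingers measure 114 mm over their backs; the gripper's body (76 mm by 85 mm) begins 54 mm behind the grasp point. The pads swing forward as they close: fully open they stand 13 mm farther back than shut.
Start: joints at [-0.108, 0.477, 0.022, 1.555, -0.011, 1.109, -0.083], TCP at [0.675, 0, 0.253] pointing down, gripper open.
Joint ranges: [-2.96, 2.96], [-0.34, 2.1], [-1.41, 1.46], [0.24, 2.44], [-1.37, 4.51], [0.17, 1.92], [-2.96, 2.96]. Speed limits (rad/s): [2.39, 2.39, 3.14, 3.14, 3.14, 3.14, 3.14].

INTERFACE

Orientations are given as a rotation vector (axis times angle).
In Python, from bench import r gives the robot as it stands. The module is installed in compiled form; this text tells all that it offers.
- The arm moves only by the tool step_arm, never from a script. Its argument "moves" is a list of rows, each an object of numbers: "rx", "ry", "rz": the turn, a rotation vector about the tool's x, y, z in degrees; "dx", "dy", "dz": the shift along the tool's x, y, z in mm; "gripper": the opening, from -1 (shut) to 1 (fully open). In form: [{"rx": .., "ry": .., "rz": .., "dx": .., "dy": .., "dz": .., "gripper": ..}, ...]. A call has 1 to 20 rows; each row shifts and turns the commanded pose from where the row before left it, along the tool's axes as they then stand; what a row does not reach is not made up. A row lasts 1/8 s, in which the tool goes at most 62.5 mm and 10.7 degrees, less where a joint would pass 70% of its speed; a pose out of reach is approached as far as the arm can. A call is refused whole if a number of a shift passes 62.5 or a number of a turn 10.7, either way. A call with a gripper value outside its range is refused whole. The fingers move at their own pace and stop on an object; "grip_force" is the grip in N (left out, the last holds). Time passes only in rows, so rows that do not move let the fingers close. It gives the time, the measured TCP pose, the force, the opening and the grip force at its end, in the units of the state.
- r.get_obs(): the state, without advancing time (a new reading comes with each control period).
- r.grab_frame(name): name is "scene" or "side" or "wrist"; returns the picture (400x640x3 uint8, blue, green, red); there is no depth.
- r.camera_info(name): a dict with "mtx" (3x3 intrinsics, pixels), "rvec" (rotation vector, rad) and "tvec" (3), from world to camera coordinates, as OpenCV has them. Camera axes: x right, y down, z forward; pixel columns grow to the right and rows downward; lengths in m; the calibration is good to about 2 mm. The wrist camera is an equidistant fisheye: a pixel r from the principal point sees the ray r / f radians off the axis. A picture is of the moment at which its call begins: read the wrist's pose just before it. camera_info takes no time and is no camera call; for the wrist camera it gives the pose at the moment of the call.
- r.hand_in(): hands the job in; it is judged then, once.
The state is a dict: "clock": time; "joints": joint angles; "qvel": joint speeds; "tau": joint torques, N m; "tcp_pos": TCP position; "orientation": TCP orientation; "contact_force": force on the tool from outside, world axes, zero at the start; "moment": the same for the moment, N m; "grip_width": finger opening in m; "gripper_force": force on a finger pad.
Only numpy, scipy, OpenCV 4.12 (cv2) and the standard library are available. Lean on these libraries where they do the work, as an engineer would, in place of code of your own. Each camera call takes 0.05 s, during which the arm holds its last target. There are 200 camera calls.

## Working session

There is one attempt and no reset: what is moved stays moved. The work goes in short steps, Python scripts to look and compute and a tool call to move; the robot and the scene stay as the last step left them, time stands still between calls to the robot, and variables do not carry over. Pictures are saved under pics/ and viewed, at most 10 in all, crops included, and the job is handed in when it is done.

Besides the shell and the picture viewer there is one more tool, called after "Request:" as name(argument=value, ...), one argument or row to a line, values as JSON. step_arm: Moves the arm, as the interface text tells. Its arguments: {"type":"object","properties":{"moves":{"type":"array","items":{"type":"object","properties":{"rx":{"type":"number"},"ry":{"type":"number"},"rz":{"type":"number"},"dx":{"type":"number"},"dy":{"type":"number"},"dz":{"type":"number"},"gripper":{"type":"number"}}}},"grip_force":{"type":"number"}},"required":["moves"]}

```bash
mkdir -p pics; python3 - <<'E'
from bench import r
import cv2,numpy as np
for n in("scene","side"):
    f=r.grab_frame(n); cv2.imwrite(f"pics/{n}0.png",f)
    c=r.camera_info(n); R=cv2.Rodrigues(c["rvec"])[0]; print(n,c["mtx"].round(1).tolist(),"pos",(-R.T@c["tvec"]).round(3), R.round(2).tolist())
o=r.get_obs(); print(o); print(r.tcp_to_tips)
E
```

```text
scene [[469.5, 0.0, 329.5], [0.0, 469.5, 200.9], [0.0, 0.0, 1.0]] pos [1.339 0.656 1.126] [[-0.67, 0.75, 0.01], [0.54, 0.49, -0.68], [-0.52, -0.45, -0.73]]
side [[511.7, 0.0, 315.0], [0.0, 511.7, 199.3], [0.0, 0.0, 1.0]] pos [ 0.393 -0.947  0.71 ] [[0.98, -0.21, -0.02], [-0.13, -0.51, -0.85], [0.16, 0.83, -0.53]]
{'clock': 0.1, 'joints': array([-0.10809578,  0.47774848,  0.02236697,  1.55632437, -0.01150547,
        1.10933351, -0.08310075]), 'qvel': array([ 0.00074487, -0.00294189,  0.00084722, -0.00205997, -0.00167628,
        0.00159635, -0.00052742]), 'tau': array([ 5.69385389e-03, -5.97765398e+01,  1.61440808e+00, -2.81952703e+01,
        1.29656185e-02,  5.02699884e-03, -1.13572563e-05]), 'tcp_pos': array([ 6.74504761e-01, -2.43654034e-05,  2.52414492e-01]), 'orientation': array([-2.22067547e+00, -2.22065617e+00,  2.00969372e-03]), 'contact_force': array([-0.18592843,  0.05032062,  0.07731324]), 'moment': array([0.00938991, 0.02139404, 0.00156264]), 'gripper_force': 0.0, 'grip_width': 0.08530148955138248}
0.022
```

View pics/scene0.png

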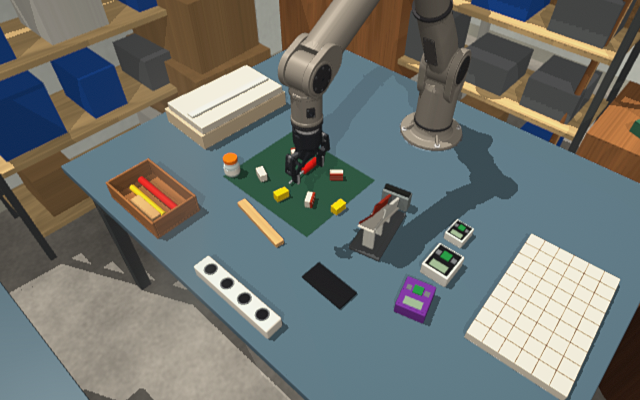

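View pics/side0.png

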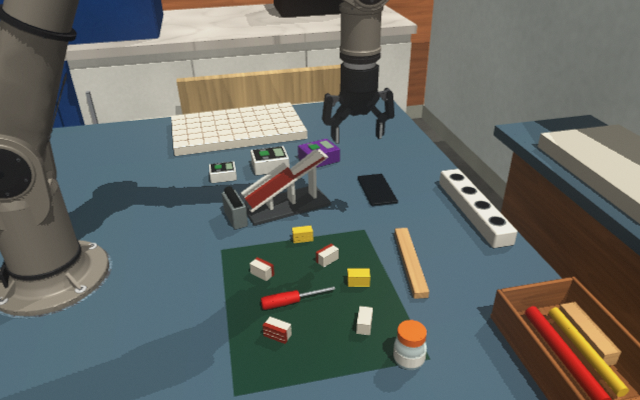

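Side view: the red-faced blocks are at about (261,269), (327,255) and (277,329). The plain block is at (364,320), and the yellow look-alikes at (302,234) and (358,278). There are three consoles: small white (222,170), larger white (270,158) and purple (318,152). The larger white one is meant. Next I'll look through the wrist camera and take an enlarged crop of the rail and consoles.

```bash
cat > h.py <<'E'
from bench import r
import cv2,numpy as np
def cam(n):
    c=r.camera_info(n); R=cv2.Rodrigues(np.array(c["rvec"],float))[0]; t=np.array(c["tvec"],float).ravel()
    return n,np.array(c["mtx"]),R,t
def ray(c,uv):
    n,K,R,t=c; uv=np.atleast_2d(uv).astype(float)
    p=np.c_[(uv[:,0]-K[0,2])/K[0,0],(uv[:,1]-K[1,2])/K[1,1]]
    if n=="wrist":
        a=np.linalg.norm(p,axis=1,keepdims=True); d=np.c_[p/np.maximum(a,1e-9)*np.sin(a),np.cos(a)]
    else: d=np.c_[p,np.ones(len(p))]
    return -R.T@t,d@R
def plane(c,uv,z):
    o,d=ray(c,uv); return o+d*((z-o[2])/d[:,2:3])
def proj(c,P):
    n,K,R,t=c; q=np.atleast_2d(P)@R.T+t
    if n=="wrist":
        a=np.arctan2(np.linalg.norm(q[:,:2],axis=1),q[:,2]); p=q[:,:2]/np.linalg.norm(q[:,:2],axis=1)[:,None]*a[:,None]
    else: p=q[:,:2]/q[:,2:]
    return p*[K[0,0],K[1,1]]+[K[0,2],K[1,2]]
def tri(c1,u1,c2,u2):
    o1,d1=ray(c1,u1);o2,d2=ray(c2,u2);out=[]
    for a,b in zip(d1,d2):
        s=np.linalg.lstsq(np.c_[a,-b],o2-o1,rcond=None)[0]; A=o1+s[0]*a;B=o2+s[1]*b; out.append(np.r_[(A+B)/2,np.linalg.norm(A-B)])
    return np.array(out)
E
python3 - <<'E'
from h import *
c=cam("wrist"); f=r.grab_frame("wrist"); cv2.imwrite("pics/w0.png",f); np.savez("pics/w0.npz",K=c[1],R=c[2],t=c[3])
print(c[1],(-c[2].T@c[3]).round(3),c[2].round(2).tolist())
s=cv2.imread("pics/side0.png")[130:235,190:350]; b=cv2.imread("pics/scene0.png")[175:295,330:490]
cv2.imwrite("pics/crop.png",np.hstack([cv2.resize(s,(400,263),interpolation=2),cv2.resize(b,(400,300),interpolation=2)[:263]]) )
cv2.imwrite("pics/crop.png",np.vstack([cv2.resize(s,(800,525),interpolation=2)]))
E
```

```text
[[309.70691629   0.         323.20565078]
 [  0.         309.70691629 197.00489561]
 [  0.           0.           1.        ]] [0.675 0.075 0.374] [[1.0, -0.0, -0.0], [-0.0, -0.96, 0.29], [-0.0, -0.29, -0.96]]
```

View pics/w0.png

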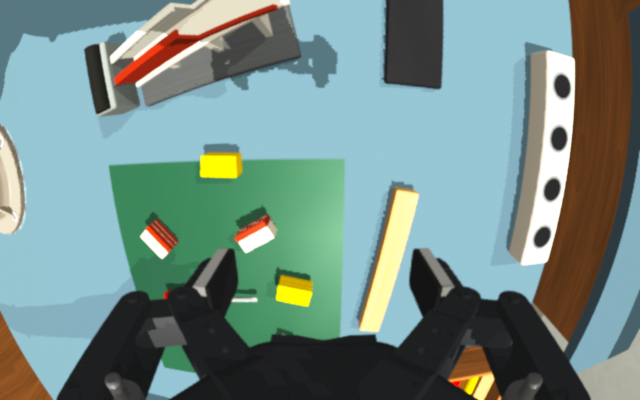

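View pics/crop.png

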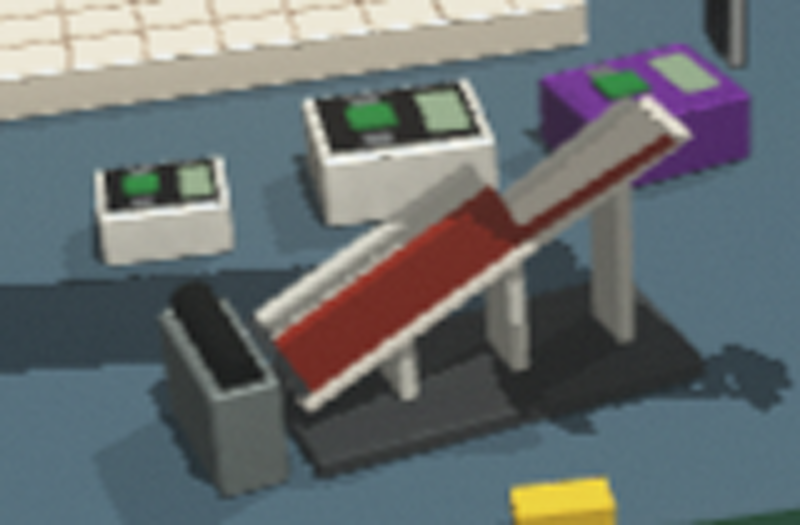

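The wrist view shows two red-faced blocks at (157,240) and (256,232). The third is hidden by the gripper, and the rail is at the top left. The crop confirms three consoles: small white (160,205), larger white (390,145) and purple (650,110). The larger white one is meant, with its key at about side pixel (264,153). Now rough positions.

```bash
python3 - <<'E'
from h import *
s=cam("side"); 
for n,u,z in [("A",(261,268),.02),("B",(327,254),.02),("C",(277,328),.02),("plain",(364,319),.02),("y1",(302,233),.02),("y2",(358,277),.02),("jar",(410,334),.07),("sd",(280,299),.012),("sdtip",(334,290),.01),("key",(264.4,153),.048),("mouthtop",(287.6,168),.13),("lowtop",(245.6,198),.08),("trayend",(326,158),.15)]:
    print(n,plane(s,u,z).round(3))
np.savez("pics/cams.npz",**{n+k:v for n in("scene","side") for k,v in zip("KRt",cam(n)[1:])})
E
```

```text
A [[ 0.441 -0.103  0.02 ]]
B [[ 0.587 -0.089  0.02 ]]
C [[ 0.449 -0.279  0.02 ]]
plain [[ 0.609 -0.294  0.02 ]]
y1 [[0.549 0.    0.02 ]]
y2 [[ 0.631 -0.178  0.02 ]]
jar [[ 0.658 -0.391  0.07 ]]
sd [[ 0.467 -0.197  0.012]]
sdtip [[ 0.577 -0.194  0.01 ]]
key [[0.51  0.373 0.048]]
mouthtop [[0.54  0.117 0.13 ]]
lowtop [[0.432 0.087 0.08 ]]
trayend [[0.631 0.107 0.15 ]]
```

Request:
step_arm(
  moves=[
    {"dx": -34, "dy": -29, "dz": -16},
    {"dx": -34, "dy": -29, "dz": -16},
    {"dx": -34, "dy": -29, "dz": -16},
    {"dx": -34, "dy": -29, "dz": -16},
    {"dx": -34, "dy": -29, "dz": -16},
    {},
    {},
  ],
)

```text
invalid input at $.moves[0]: expected keys rx, ry, rz, dx, dy, dz, gripper
```

```bash
cat > blk.py <<'E'
from h import *
def blocks(f,c,show=True):
    h=cv2.cvtColor(f,cv2.COLOR_BGR2HSV)
    red=(((h[...,0]<8)|(h[...,0]>172))&(h[...,1]>130)&(h[...,2]>60))
    wh=((h[...,1]<60)&(h[...,2]>150))
    return red,wh
E
python3 - <<'E'
from blk import *
c=cam("wrist"); f=r.grab_frame("wrist"); cv2.imwrite("pics/w1.png",f); np.savez("pics/w1.npz",K=c[1],R=c[2],t=c[3]); print((-c[2].T@c[3]).round(3))
f=r.grab_frame("scene"); cv2.imwrite("pics/scene1.png",f); f=r.grab_frame("side"); cv2.imwrite("pics/side1.png",f)
E
```

```text
[0.675 0.075 0.374]
```

View pics/w1.png

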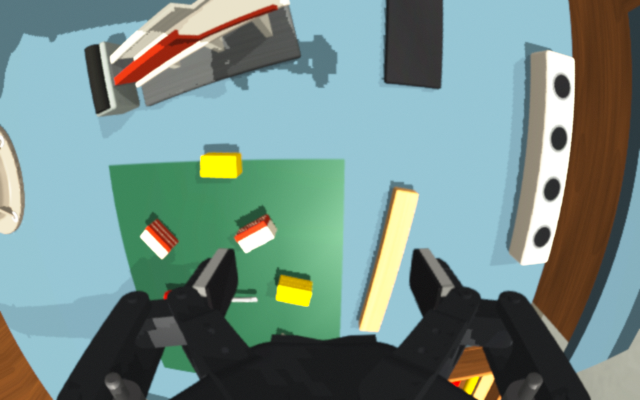

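The move was refused because every key is needed, so this picture is unchanged. I'll resend it in full.

Request:
step_arm(
  moves=[
    {"rx": 0, "ry": 0, "rz": 0, "dx": -34, "dy": -29, "dz": -16, "gripper": 1},
    {"rx": 0, "ry": 0, "rz": 0, "dx": -34, "dy": -29, "dz": -16, "gripper": 1},
    {"rx": 0, "ry": 0, "rz": 0, "dx": -34, "dy": -29, "dz": -16, "gripper": 1},
    {"rx": 0, "ry": 0, "rz": 0, "dx": -34, "dy": -29, "dz": -16, "gripper": 1},
    {"rx": 0, "ry": 0, "rz": 0, "dx": -34, "dy": -29, "dz": -16, "gripper": 1},
    {"rx": 0, "ry": 0, "rz": 0, "dx": 0, "dy": 0, "dz": 0, "gripper": 1},
    {"rx": 0, "ry": 0, "rz": 0, "dx": 0, "dy": 0, "dz": 0, "gripper": 1},
  ],
)

```text
clock: 1.18
tcp_pos: [0.5302, -0.1694, 0.3333]
orientation: [-2.221, -2.222, -0.001]
contact_force: [-0.4, 0.4, 0.1]
grip_width: 0.0853
gripper_force: 0.0
```

```bash
python3 - <<'E'
from blk import *
c=cam("wrist"); f=r.grab_frame("wrist"); cv2.imwrite("pics/w2.png",f); np.savez("pics/w2.npz",K=c[1],R=c[2],t=c[3]); print((-c[2].T@c[3]).round(3))
for n in("scene","side"): cv2.imwrite(f"pics/{n}2.png",r.grab_frame(n))
E
```

```text
[ 0.53  -0.095  0.455]
```

View pics/w2.png

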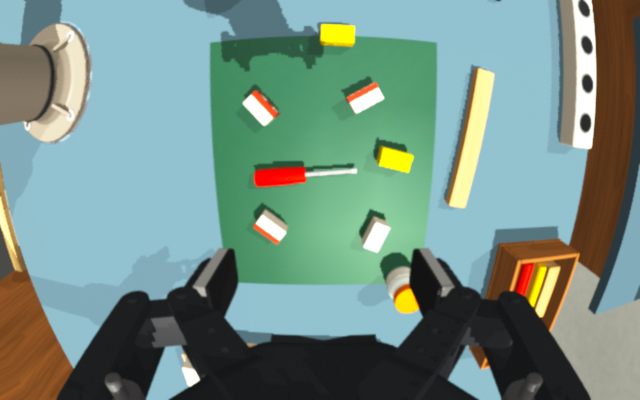

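Wrist view: red-faced blocks A (261,107), B (365,97) and C (270,226), with their red stripes on the upper edges. The plain block is at (375,233) and the screwdriver is between them.

```bash
cat > meas.py <<'E'
from blk import *
def measure(f,c,seeds,V=205,rad=26):
    h=cv2.cvtColor(f,cv2.COLOR_BGR2HSV); red,_=blocks(f,c)
    out=[]
    for s in seeds:
        yy,xx=np.mgrid[:400,:640]; near=np.hypot(xx-s[0],yy-s[1])<rad
        m=((h[...,1]<50)&(h[...,2]>V)&near).astype(np.uint8)
        n,l,st,_=cv2.connectedComponentsWithStats(m); k=1+np.argmax(st[1:,4])
        cnt=max(cv2.findContours((l==k).astype(np.uint8),0,1)[0],key=cv2.contourArea)[:,0]
        P=plane(c,cnt,.028)[:,:2]*1000
        (cx,cy),(w,hh),a=cv2.minAreaRect(P.astype(np.float32))
        if w<hh: w,hh,a=hh,w,a+90
        rp=plane(c,np.argwhere(red&near)[:,::-1],.028)[:,:2].mean(0)*1000
        nrm=np.array([-np.sin(np.radians(a)),np.cos(np.radians(a))])
        if nrm@(rp-[cx,cy])<0: nrm=-nrm
        ctr=np.array([cx,cy])+4*nrm   # red normal = block -y
        yaw=np.degrees(np.arctan2(nrm[0],-nrm[1])) # block x dir angle: -y=(sin,-cos)
        out.append((ctr.round(1),round(float(yaw),1),(round(w,1),round(hh,1)),int(st[k,4])))
    return out
E
python3 - <<'E'
from meas import *
f=cv2.imread("pics/w2.png"); d=np.load("pics/w2.npz"); c=("wrist",d["K"],d["R"],d["t"])
h=cv2.cvtColor(f,cv2.COLOR_BGR2HSV)
print(h[228,264],h[232,283],h[110,261],h[233,375],h[230,368])
for V in(190,215,235): print(V,measure(f,c,[(261,107),(365,97),(270,226)],V))
# crops of the rail in scene & side
a=cv2.resize(cv2.imread("pics/side2.png")[140:230,215:335],(480,360),interpolation=2); cv2.imwrite("pics/a.png",a)
b=cv2.resize(cv2.imread("pics/scene2.png")[170:265,335:425],(341,360),interpolation=2)
cv2.imwrite("pics/crop2.png",np.hstack([a,b])[:, :800])
print(a.shape,b.shape)
E
```

```text
[ 30   1 255] [  0   0 255] [  0   0 255] [  0   0 255] [ 21  57 143]
190 [(array([442.3, -96.3]), 133.6, (47.4, 17.8), 434), (array([588.3, -83. ]), -150.2, (46.7, 18.8), 456), (array([ 449.7, -274.7]), -38.3, (47.0, 20.4), 376)]
215 [(array([442.3, -96.3]), 133.6, (45.5, 17.8), 417), (array([588.2, -82.9]), -150.2, (46.0, 18.5), 443), (array([ 449.4, -275. ]), -38.5, (46.3, 19.6), 360)]
235 [(array([442.3, -96.2]), 133.2, (45.4, 17.8), 410), (array([588.1, -82.8]), -150.2, (45.3, 18.2), 427), (array([ 449.1, -275.1]), -39.5, (45.6, 19.1), 345)]
(360, 480, 3) (360, 341, 3)
```

View pics/crop2.png

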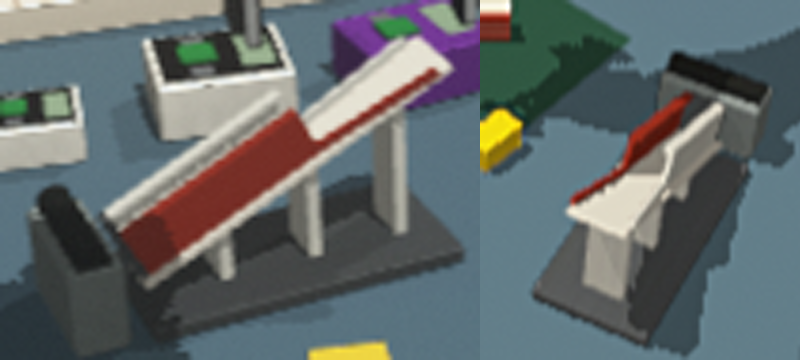

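```bash
python3 - <<'E'
from h import *
s=cam("side");b=cam("scene")
T=tri(s,[(327.5,157.5),(318.75,149.5),(245,197.5),(242,193.75),(264.2,153)],b,[(358.2,225.4),(374.05,232.5),(390.4,195.1),(398.9,197.7),(443,255)])
print((T*1000).round(1))
# key in scene by green mask
f=cv2.imread("pics/scene2.png");h=cv2.cvtColor(f,cv2.COLOR_BGR2HSV)
for n,c in(("scene",b),("side",s)):
    f=cv2.imread(f"pics/{n}2.png");h=cv2.cvtColor(f,cv2.COLOR_BGR2HSV)
    m=((h[...,0]>50)&(h[...,0]<75)&(h[...,1]>150)&(h[...,2]>90)).astype(np.uint8)
    k,l,st,ce=cv2.connectedComponentsWithStats(m)
    for i in range(1,k):
        if 12<st[i,4]<300: print(n,ce[i].round(1),st[i,4],(plane(c,ce[i],.048)*1000).round(1))
f=cv2.imread("pics/w2.png");h=cv2.cvtColor(f,cv2.COLOR_BGR2HSV)
for y in range(206,246,2):
    print(y,''.join('R' if (p[0]<8 or p[0]>172) and p[1]>130 else 'W' if p[1]<60 and p[2]>200 else 'w' if p[1]<70 and p[2]>110 else '.' for p in h[y,250:296]))
E
```

```text
[[6.455e+02 1.607e+02 1.234e+02 3.800e+00]
 [6.346e+02 2.094e+02 1.231e+02 2.100e+00]
 [4.325e+02 1.249e+02 5.850e+01 1.000e-01]
 [4.251e+02 1.504e+02 5.670e+01 4.900e+00]
 [5.109e+02 3.730e+02 4.700e+01 2.800e+00]]
scene [461.6 227.4] 34 [[387.4 358.6  48. ]]
scene [446.  255.6] 78 [[509.2 380.5  48. ]]
scene [417.8 289.6] 71 [[657.6 385.2  48. ]]
side [313.7 146.3] 22 [[656.4 380.2  48. ]]
206 ..............................................
208 ..............................................
210 ..............wwww............................
212 .............wwwwwwww.........................
214 ...........wwWWwwwwwwwww......................
216 .........wWWWWWWWwwwwwwwww....................
218 ........wWWWWWWWWWWWwwwwwwwww.................
220 ......wWWWWWWWWWWWWWWWWwwwwwwwww..............
222 ......WWWWWWWWWWWWWWWWWWWwwwwwwwwww...........
224 .....R.WWWWWWWWWWWWWWWWWWWWWwwwwwwwwww........
226 ....RRR..WWWWWWWWWWWWWWWWWWWWWWwwwwwww........
228 ......RRRR..WWWWWWWWWWWWWWWWWWWWWWwwww........
230 ...............WWWWWWWWWWWWWWWWWWWWWww........
232 ...............R..WWWWWWWWWWWWWWWWWWW.........
234 ...............RR.R..WWWWWWWWWWWWWWW..........
236 ....................R..WWWWWWWWWWWw...........
238 ..........................WWWWWWW.............
240 .............................WW...............
242 ..............................................
244 ..............................................
```

The block poses are good, and C's red side is its lower-left one. The rail estimate is yaw 12.6°, origin about (442.5,140.8,25.5) mm. The key of the larger white console is at about (510,377). Moving above A.

Request:
step_arm(
  moves=[
    {"rx": 0, "ry": 0, "rz": 0, "dx": 14.6, "dy": -17.6, "dz": 46.6, "gripper": 0.3},
    {"rx": 0, "ry": 0, "rz": 0, "dx": 14.6, "dy": -17.6, "dz": 46.6, "gripper": 0.3},
    {"rx": 0, "ry": 0, "rz": 0, "dx": 14.6, "dy": -17.6, "dz": 46.6, "gripper": 0.3},
    {"rx": 0, "ry": 0, "rz": 0, "dx": 14.6, "dy": -17.6, "dz": 46.6, "gripper": 0.3},
    {"rx": 0, "ry": 0, "rz": 0, "dx": 14.6, "dy": -17.6, "dz": 46.6, "gripper": 0.3},
    {"rx": 0, "ry": 0, "rz": -8.7, "dx": 0, "dy": 0, "dz": 0, "gripper": 0.3},
    {"rx": 0, "ry": 0, "rz": -8.7, "dx": 0, "dy": 0, "dz": 0, "gripper": 0.3},
    {"rx": 0, "ry": 0, "rz": -8.7, "dx": 0, "dy": 0, "dz": 0, "gripper": 0.3},
    {"rx": 0, "ry": 0, "rz": -8.7, "dx": 0, "dy": 0, "dz": 0, "gripper": 0.3},
    {"rx": 0, "ry": 0, "rz": -8.7, "dx": 0, "dy": 0, "dz": 0, "gripper": 0.3},
    {"rx": 0, "ry": 0, "rz": 0, "dx": 0, "dy": 0, "dz": 0, "gripper": 0.3},
  ],
)

```text
clock: 2.7
tcp_pos: [0.4423, -0.0963, 0.1]
orientation: [-1.24, -2.886, -0.001]
contact_force: [0.3, 0.1, -0.3]
grip_width: 0.0557
gripper_force: 0.0
```

```bash
cat > st.py <<'E'
from h import *
o=r.get_obs(); R=cv2.Rodrigues(o["orientation"])[0]
print("t",round(o["clock"],2),"tcp",(o["tcp_pos"]*1000).round(1),"ytool",round(np.degrees(np.arctan2(R[1,1],R[0,1])),1),"z",R[:,2].round(3),"w",round(o["grip_width"]*1000,1),"F",o["contact_force"].round(1),"q",o["joints"].round(2))
E
python3 st.py; python3 - <<'E'
from meas import *
c=cam("wrist"); f=r.grab_frame("wrist"); cv2.imwrite("pics/w3.png",f)
u=proj(c,[.4423,-.0963,.028])[0]; print(u); print(measure(f,c,[u],215,90))
E
```

```text
t 2.7 tcp [442.3 -96.3 100. ] ytool 43.5 z [-0.     0.001 -1.   ] w 55.7 F [ 0.3  0.1 -0.3] q [ 0.21  0.35 -0.16  2.19  0.09  0.6   0.75]
[322.68713315 219.52020213]
[(array([442.3, -96. ]), 131.3, (46.0, 18.3), 1737)]
```

Request:
step_arm(
  grip_force=35,
  moves=[
    {"rx": 0, "ry": 0, "rz": 1.7, "dx": 0, "dy": 0, "dz": 0, "gripper": 0.3},
    {"rx": 0, "ry": 0, "rz": 0, "dx": 0, "dy": 0, "dz": 30, "gripper": 0.3},
    {"rx": 0, "ry": 0, "rz": 0, "dx": 0, "dy": 0, "dz": 25, "gripper": 0.3},
    {"rx": 0, "ry": 0, "rz": 0, "dx": 0, "dy": 0, "dz": 14, "gripper": 0.3},
    {"rx": 0, "ry": 0, "rz": 0, "dx": 0, "dy": 0, "dz": 0, "gripper": 0.3},
    {"rx": 0, "ry": 0, "rz": 0, "dx": 0, "dy": 0, "dz": 0, "gripper": -1},
    {"rx": 0, "ry": 0, "rz": 0, "dx": 0, "dy": 0, "dz": 0, "gripper": -1},
    {"rx": 0, "ry": 0, "rz": 0, "dx": 0, "dy": 0, "dz": 0, "gripper": -1},
    {"rx": 0, "ry": 0, "rz": 0, "dx": 0, "dy": 0, "dz": 0, "gripper": -1},
  ],
)

```text
clock: 3.88
tcp_pos: [0.4427, -0.0971, 0.0322]
orientation: [1.283, 2.866, 0.001]
contact_force: [-0.4, 0.5, 6.9]
grip_width: 0.0242
gripper_force: 35.2
```

```bash
python3 st.py
```

```text
t 3.88 tcp [442.7 -97.1  32.2] ytool 41.8 z [ 0.002 -0.    -1.   ] w 24.2 F [-0.4  0.5  6.9] q [ 0.18  0.49 -0.12  2.22  0.13  0.44  0.68]
```

Request:
step_arm(
  moves=[
    {"rx": 0, "ry": 0, "rz": 0, "dx": 0, "dy": 0, "dz": -20, "gripper": -1},
    {"rx": 0, "ry": 0, "rz": 0, "dx": 0, "dy": 0, "dz": -50, "gripper": -1},
    {"rx": 0, "ry": 0, "rz": 0, "dx": 0, "dy": 0, "dz": -50, "gripper": -1},
    {"rx": 0, "ry": 0, "rz": 0, "dx": 0, "dy": 0, "dz": -50, "gripper": -1},
    {"rx": 0, "ry": 0, "rz": 9.93, "dx": 0, "dy": 0, "dz": 0, "gripper": -1},
    {"rx": 0, "ry": 0, "rz": 9.93, "dx": 0, "dy": 0, "dz": 0, "gripper": -1},
    {"rx": 0, "ry": 0, "rz": 9.93, "dx": 0, "dy": 0, "dz": 0, "gripper": -1},
    {"rx": 0, "ry": 0, "rz": 9.93, "dx": 0, "dy": 0, "dz": 0, "gripper": -1},
    {"rx": 0, "ry": 0, "rz": 9.93, "dx": 0, "dy": 0, "dz": 0, "gripper": -1},
    {"rx": 0, "ry": 0, "rz": 9.93, "dx": 0, "dy": 0, "dz": 0, "gripper": -1},
    {"rx": 0, "ry": 0, "rz": 9.93, "dx": 0, "dy": 0, "dz": 0, "gripper": -1},
    {"rx": 0, "ry": 0, "rz": 9.93, "dx": 0, "dy": 0, "dz": 0, "gripper": -1},
    {"rx": 0, "ry": 0, "rz": 9.93, "dx": 0, "dy": 0, "dz": 0, "gripper": -1},
    {"rx": 0, "ry": 0, "rz": 9.93, "dx": 0, "dy": 0, "dz": 0, "gripper": -1},
    {"rx": 0, "ry": 0, "rz": 9.93, "dx": 0, "dy": 0, "dz": 0, "gripper": -1},
    {"rx": 0, "ry": 0, "rz": 9.93, "dx": 0, "dy": 0, "dz": 0, "gripper": -1},
  ],
)

```text
clock: 5.88
tcp_pos: [0.4418, -0.097, 0.2015]
orientation: [-3.123, -0.337, -0.0]
contact_force: [0.0, -0.1, -1.2]
grip_width: 0.0243
gripper_force: 34.5
```

```bash
python3 st.py; cat > go.py <<'E'
# prints tool-axis shift (mm) to put TCP at world target (mm): python3 go.py x y z
import sys
from h import *
o=r.get_obs(); R=cv2.Rodrigues(o["orientation"])[0]
d=R.T@(np.array([float(v) for v in sys.argv[1:4]])-o["tcp_pos"]*1000); print("shift",d.round(1),np.linalg.norm(d).round(1))
E
cat > rail.py <<'E'
import numpy as np
def rail(yaw=12.6,O=(442.5,140.8,25.5),t=26.):
    c,s=np.cos(np.radians(yaw)),np.sin(np.radians(yaw)); ct,st=np.cos(np.radians(t)),np.sin(np.radians(t))
    return np.array(O,float),np.array([[c*ct,-s,-c*st],[s*ct,c,-s*st],[st,0,ct]])
def pt(x,y,z,**k):
    O,R=rail(**k); return O+R@np.array([x,y,z],float)
E
python3 -c "
from rail import *;print(pt(168,0,33),pt(168,0,110))"
```

```text
t 5.88 tcp [441.8 -97.  201.5] ytool -77.7 z [ 0.  0. -1.] w 24.3 F [ 0.  -0.1 -1.2] q [-0.    0.17  0.09  2.13 -0.02  0.84 -1.26]
[575.7430397  170.58334803 128.80655619] [542.80138094 163.22001491 198.01369775]
```

Request:
step_arm(
  moves=[
    {"rx": 0, "ry": 0, "rz": -0.3, "dx": 30.8, "dy": -46.5, "dz": -2, "gripper": -1},
    {"rx": 0, "ry": 0, "rz": 0, "dx": 30.8, "dy": -46.5, "dz": -2, "gripper": -1},
    {"rx": 0, "ry": 0, "rz": 0, "dx": 30.8, "dy": -46.5, "dz": 0, "gripper": -1},
    {"rx": 0, "ry": 0, "rz": 0, "dx": 30.8, "dy": -46.5, "dz": 0, "gripper": -1},
    {"rx": 0, "ry": 0, "rz": 0, "dx": 30.8, "dy": -46.5, "dz": 0, "gripper": -1},
    {"rx": 0, "ry": 8.67, "rz": 0, "dx": 0, "dy": 0, "dz": 0, "gripper": -1},
    {"rx": 0, "ry": 8.67, "rz": 0, "dx": 0, "dy": 0, "dz": 0, "gripper": -1},
    {"rx": 0, "ry": 8.67, "rz": 0, "dx": 0, "dy": 0, "dz": 0, "gripper": -1},
    {"rx": 0, "ry": 0, "rz": 0, "dx": 0, "dy": 0, "dz": 0, "gripper": -1},
  ],
)

```text
clock: 7.0
tcp_pos: [0.5372, 0.1629, 0.204]
orientation: [-2.996, -0.342, -0.686]
contact_force: [-0.1, 0.8, 0.4]
grip_width: 0.0241
gripper_force: 34.6
```

```bash
python3 st.py; python3 - <<'E'
from h import *
from rail import *
c=cam("wrist"); f=r.grab_frame("wrist"); cv2.imwrite("pics/w4.png",f); np.savez("pics/w4.npz",K=c[1],R=c[2],t=c[3])
P=[pt(130,y,z)/1000 for y,z in((-14.5,0),(14.5,0),(-18.5,34),(18.5,34))]+[pt(226,y,0)/1000 for y in(-25,25)]
u=proj(c,np.array(P)); print(u.round())
g=f.copy()
for a in u: cv2.drawMarker(g,tuple(int(v) for v in a.round()),(255,0,255),0,7,1)
cv2.imwrite("pics/w4m.png",g)
E
```

```text
t 7.0 tcp [537.2 162.9 204. ] ytool -77.0 z [ 0.424  0.097 -0.901] w 24.1 F [-0.1  0.8  0.4] q [-0.5   0.18  0.04  2.2   0.29  0.34 -2.06]
[[342. 239.]
 [308. 239.]
 [350. 258.]
 [300. 258.]
 [358. 124.]
 [293. 124.]]
```

View pics/w4m.png

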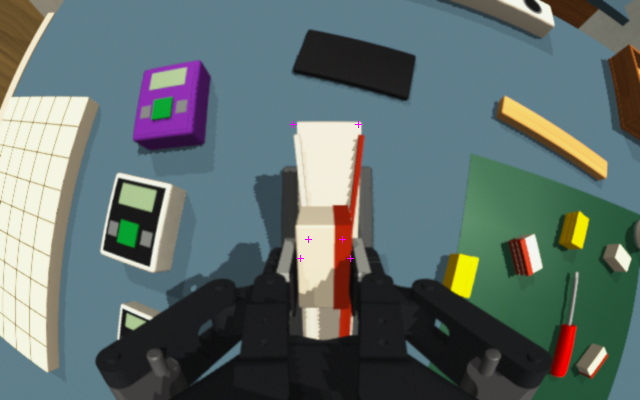

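```bash
python3 - <<'E'
import cv2
f=cv2.imread("pics/w4.png");h=cv2.cvtColor(f,cv2.COLOR_BGR2HSV)
for y in list(range(116,206,5))+list(range(308,336,4)):
    print(y,''.join('R' if (p[0]<8 or p[0]>172) and p[1]>130 and p[2]>50 else 'W' if p[1]<60 and p[2]>200 else 'w' if p[1]<70 and p[2]>120 else '.' for p in h[y,285:375]))
E
```

```text
116 ..........................................................................................
121 ...........wwwwwwwwwwwwwwwwwwwwwwwwwwwwwwwwwwwwwwwwwwwwwwwwwwwwwwwwwwwwwwwwww.............
126 ...........wWWWWWWWWWWWWWWWWWWWWWWWWWWWWWWWWWWWWWWWWWWWWWWWWWWWWWWWWWWWWWWWWww............
131 ...........wWWWWWWWWWWWWWWWWWWWWWWWWWWWWWWWWWWWWWWWWWWWWWWWWWWWWWWWWWWWWWWWWww............
136 .......wwWWWWWWWWWWWWWWWWWWWWWWWWWWWWWWWWWWWWWWWWWWWWWWWWWWWWWWWWWWWWWWWW.RRRRR.w.........
141 ........wwWWWWWWWWWWWWWWWWWWWWWWWWWWWWWWWWWWWWWWWWWWWWWWWWWWWWWWWWWWWWww.RRRRRRww.........
146 ........wwWWWWWWWWWWWWWWWWWWWWWWWWWWWWWWWWWWWWWWWWWWWWWWWWWWWWWWWWWWWww.RRRRRR.w..........
151 .........wwWWWWWWWWWWWWWWWWWWWWWWWWWWWWWWWWWWWWWWWWWWWWWWWWWWWWWWWWWWww.RRRRR.w...........
156 .........wwWWWWWWWWWWWWWWWWWWWWWWWWWWWWWWWWWWWWWWWWWWWWWWWWWWWWWWWWWww.RRRRRR.w...........
161 ..........wwWWWWWWWWWWWWWWWWWWWWWWWWWWWWWWWWWWWWWWWWWWWWWWWWWWWWWWWWww.RRRRR.w............
166 ...........wwWWWWWWWWWWWWWWWWWWWWWWWWWWWWWWWWWWWWWWWWWWWWWWWWWWWWWwww.RRRRRR..............
171 ............wWWWWWWWWWWWWWWWWWWWWWWWWWWWWWWWWWWWWWW
[... 574 characters left out ...]
WWWWWWWwww.RRRRR.WWw...............
308 .................wwwwWWWWWWWWWWWWWwwwwwwwwwwwwww.RRRRRRRRRRRRRRRRRR.......................
312 .................wwwwWWWWWWWWWWWWWwwwwwwwwwwwwwwwwwwwwwRRRRRRRRRRRRR......................
316 ..................wwwWWWWWWWWWWWWwwwwwwwwwwwwwwwwwwwww.RRRRRRRRRRR........................
320 ..................wwwWWWWWWWWWWWWwwwwwwwwwwwwwwwwwwwww.RRRRRRRRRRR.ww.....................
324 ..................wwwWWWWWWWWWWWWWwwwwwwwwwwwwwwwwwwww.RRRRRRRRRR..w......................
328 ..................wwwWWWWWWWWWWWWWWwwwwwwwwwwwwwwwwwww.RRRRRRRRRR.ww......................
332 ..................wwwWWWWWWWWWWWWwwwwwwwwwwwwwwwwwwww.RRRRRRRRRRRwww......................
```

```bash
python3 - <<'E'
from h import *
from rail import *
d=np.load("pics/w4.npz"); c=("wrist",d["K"],d["R"],d["t"])
O,R=rail()
def on(uv,z):
    o,dd=ray(c,uv); o=R.T@(o*1000-O); dd=dd@R; return o+dd*((z-o[2])/dd[:,2:3])
for row,a,b,z in((121,296,362,0),(141,293,357.5,6),(151,294,357.5,6),(171,297,356,6),(191,298.5,353,6),(316,303,350,34),(324,303,349,34),(332,303,350,34)):
    q=on([(a,row),(b,row)],z); print(row,q.round(1).tolist(),"mid y",q[:,1].mean().round(2),"x",q[:,0].mean().round(1))
o=r.get_obs(); print("tcp in rail",R.T@(o["tcp_pos"]*1000-O)); print((R.T@cv2.Rodrigues(o["orientation"])[0]).round(3).tolist())
E
```

```text
121 [[228.0, 22.8, 0.0], [228.4, -27.9, 0.0]] mid y -2.57 x 228.2
141 [[213.1, 24.6, 6.0], [213.4, -24.1, 6.0]] mid y 0.26 x 213.3
151 [[205.4, 23.9, 6.0], [205.8, -24.3, 6.0]] mid y -0.18 x 205.6
171 [[189.8, 21.8, 6.0], [190.1, -23.6, 6.0]] mid y -0.89 x 190.0
191 [[173.8, 20.9, 6.0], [174.1, -21.8, 6.0]] mid y -0.44 x 173.9
316 [[73.9, 17.7, 34.0], [74.0, -21.4, 34.0]] mid y -1.83 x 74.0
324 [[64.9, 18.0, 34.0], [65.0, -21.0, 34.0]] mid y -1.5 x 65.0
332 [[55.5, 18.3, 34.0], [55.6, -22.4, 34.0]] mid y -2.04 x 55.6
tcp in rail [168.07574753   1.24661203 117.94380693]
[[1.0, 0.006, -0.003], [0.006, -1.0, 0.002], [-0.003, -0.002, -1.0]]
```

Request:
step_arm(
  moves=[
    {"rx": 0, "ry": 0, "rz": 0, "dx": 2, "dy": 2.7, "dz": 20, "gripper": -1},
    {"rx": 0, "ry": 0, "rz": 0, "dx": 0, "dy": 0, "dz": 30, "gripper": -1},
    {"rx": 0, "ry": 0, "rz": 0, "dx": 0, "dy": 0, "dz": 20, "gripper": -1},
    {"rx": 0, "ry": 0, "rz": 0, "dx": 0, "dy": 0, "dz": 10, "gripper": -1},
    {"rx": 0, "ry": 0, "rz": 0, "dx": 0, "dy": 0, "dz": 0, "gripper": -1},
  ],
)

```text
clock: 7.68
tcp_pos: [0.5782, 0.1697, 0.1345]
orientation: [-2.994, -0.339, -0.691]
contact_force: [0.4, -0.4, -0.5]
grip_width: 0.024
gripper_force: 35.4
```

Request:
step_arm(
  moves=[
    {"rx": 0, "ry": 0, "rz": 0, "dx": 0, "dy": 0, "dz": 2, "gripper": -1},
    {"rx": 0, "ry": 0, "rz": 0, "dx": 0, "dy": 0, "dz": 0, "gripper": -1},
  ],
)

```text
clock: 7.92
tcp_pos: [0.5785, 0.1699, 0.1335]
orientation: [-2.993, -0.339, -0.693]
contact_force: [-1.5, -1.1, 2.4]
grip_width: 0.024
gripper_force: 35.7
```

Request:
step_arm(
  moves=[
    {"rx": 0, "ry": 0, "rz": 0, "dx": 0, "dy": 0, "dz": -1, "gripper": 0.2},
    {"rx": 0, "ry": 0, "rz": 0, "dx": 0, "dy": 0, "dz": 0, "gripper": 0.2},
    {"rx": 0, "ry": 0, "rz": 0, "dx": 0, "dy": 0, "dz": 0, "gripper": 0.2},
    {"rx": 0, "ry": 0, "rz": 0, "dx": 0, "dy": 0, "dz": 0, "gripper": 0.2},
  ],
)

```text
clock: 8.43
tcp_pos: [0.5773, 0.1697, 0.1334]
orientation: [-2.993, -0.34, -0.691]
contact_force: [-0.0, 0.2, -0.1]
grip_width: 0.0509
gripper_force: 0.0
```

```bash
python3 st.py;  python3 - <<'E'
from h import *
from rail import *
f=r.grab_frame("side"); s=cv2.resize(f[135:235,215:345],(520,400),interpolation=2); w=r.grab_frame("wrist")[100:400,150:480]; cv2.imwrite("pics/p1.png",np.hstack([s,cv2.resize(w,(280,255),interpolation=3) if 0 else cv2.copyMakeBorder(cv2.resize(w,(280,255)),0,145,0,0,0)]))
O,R=rail(); print("tcp rail",R.T@(r.get_obs()["tcp_pos"]*1000-O))
E
```

```text
t 8.43 tcp [577.3 169.7 133.4] ytool -77.1 z [ 0.427  0.098 -0.899] w 50.9 F [-0.   0.2 -0.1] q [-0.5   0.36  0.07  2.17  0.38  0.18 -2.14]
tcp rail [171.13866408  -1.18588871  36.49746262]
```

View pics/p1.png

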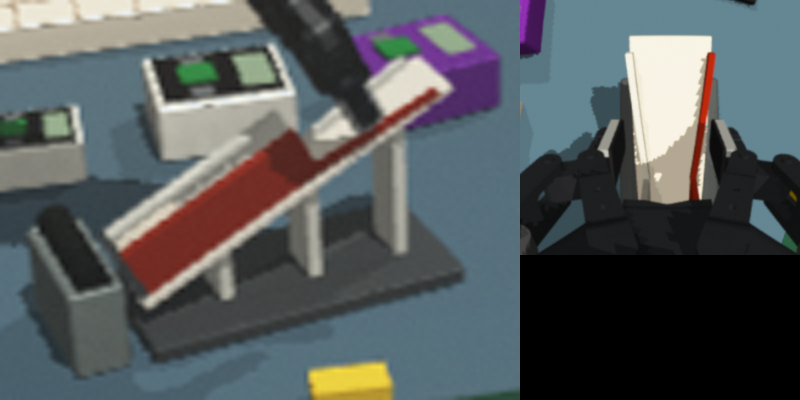

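The tray is empty, so block A slid into the tube. Next is B.

Request:
step_arm(
  moves=[
    {"rx": 0, "ry": 0, "rz": 0, "dx": 0, "dy": 0, "dz": -30, "gripper": 0.2},
    {"rx": 0, "ry": 0, "rz": 0, "dx": 0, "dy": 0, "dz": -50, "gripper": 0.2},
    {"rx": 0, "ry": -8.67, "rz": 0, "dx": 0, "dy": 0, "dz": 0, "gripper": 0.2},
    {"rx": 0, "ry": -8.67, "rz": 0, "dx": 0, "dy": 0, "dz": 0, "gripper": 0.2},
    {"rx": 0, "ry": -8.67, "rz": 0, "dx": 0, "dy": 0, "dz": 0, "gripper": 0.2},
    {"rx": 0, "ry": 0, "rz": -8.5, "dx": 0, "dy": 0, "dz": 0, "gripper": 0.3},
    {"rx": 0, "ry": 0, "rz": -8.5, "dx": 0, "dy": 0, "dz": 0, "gripper": 0.3},
    {"rx": 0, "ry": 0, "rz": 0, "dx": 0, "dy": 0, "dz": 0, "gripper": 0.3},
  ],
)

```text
clock: 9.52
tcp_pos: [0.5431, 0.1617, 0.205]
orientation: [-3.035, -0.809, 0.001]
contact_force: [0.4, 0.2, 0.4]
grip_width: 0.0558
gripper_force: 0.0
```

```bash
python3 st.py; python3 go.py 588.2 -83 100
```

```text
t 9.53 tcp [543.1 161.7 205. ] ytool -60.1 z [-0.  0. -1.] w 55.8 F [0.4 0.2 0.4] q [-0.25  0.36 -0.18  1.86  0.08  0.93 -1.52]
shift [-82.6 234.7 105. ] 270.1
```

Request:
step_arm(
  moves=[
    {"rx": 0, "ry": 0, "rz": 0, "dx": -16.5, "dy": 46.9, "dz": 21, "gripper": 0.3},
    {"rx": 0, "ry": 0, "rz": 0, "dx": -16.5, "dy": 46.9, "dz": 21, "gripper": 0.3},
    {"rx": 0, "ry": 0, "rz": 0, "dx": -16.5, "dy": 46.9, "dz": 21, "gripper": 0.3},
    {"rx": 0, "ry": 0, "rz": 0, "dx": -16.5, "dy": 46.9, "dz": 21, "gripper": 0.3},
    {"rx": 0, "ry": 0, "rz": 0, "dx": -16.5, "dy": 46.9, "dz": 21, "gripper": 0.3},
    {"rx": 0, "ry": 0, "rz": 0, "dx": 0, "dy": 0, "dz": 0, "gripper": 0.3},
  ],
)

```text
clock: 10.28
tcp_pos: [0.5874, -0.0884, 0.0985]
orientation: [3.038, 0.794, -0.006]
contact_force: [-0.6, 0.3, 0.2]
grip_width: 0.0558
gripper_force: 0.0
```

```bash
python3 st.py; python3 - <<'E'
from meas import *
c=cam("wrist"); f=r.grab_frame("wrist"); cv2.imwrite("pics/w5.png",f)
u=proj(c,[.5882,-.083,.028])[0]; print(u); print(measure(f,c,[u],215,90))
E
```

```text
t 10.28 tcp [587.4 -88.4  98.5] ytool -60.7 z [-0.003 -0.003 -1.   ] w 55.8 F [-0.6  0.3  0.2] q [ 0.12  0.53 -0.1   1.87  0.08  0.75 -1.09]
[317.37808714 215.00648719]
[(array([589.7, -81.3]), -150.1, (48.5, 18.0), 1755)]
```

Request:
step_arm(
  moves=[
    {"rx": 0, "ry": 0, "rz": 0, "dx": 1.2, "dy": -0.5, "dz": 0, "gripper": 0.3},
    {"rx": 0, "ry": 0, "rz": 0, "dx": 0, "dy": 0, "dz": 30, "gripper": 0.3},
    {"rx": 0, "ry": 0, "rz": 0, "dx": 0, "dy": 0, "dz": 25, "gripper": 0.3},
    {"rx": 0, "ry": 0, "rz": 0, "dx": 0, "dy": 0, "dz": 14, "gripper": 0.3},
    {"rx": 0, "ry": 0, "rz": 0, "dx": 0, "dy": 0, "dz": 0, "gripper": 0.3},
    {"rx": 0, "ry": 0, "rz": 0, "dx": 0, "dy": 0, "dz": 0, "gripper": 0.3},
  ],
)

```text
clock: 11.08
tcp_pos: [0.5902, -0.0811, 0.0323]
orientation: [3.034, 0.812, 0.002]
contact_force: [0.6, 0.3, 0.5]
grip_width: 0.0556
gripper_force: 0.0
```

```bash
python3 st.py; python3 go.py 589 -82 31
```

```text
t 11.07 tcp [590.2 -81.1  32.3] ytool -60.0 z [ 0.002  0.    -1.   ] w 55.6 F [0.6 0.3 0.5] q [ 0.11  0.63 -0.1   1.89  0.1   0.62 -1.1 ]
shift [-1.5  0.2  1.3] 2.0
```

Request:
step_arm(
  moves=[
    {"rx": 0, "ry": 0, "rz": 0, "dx": 0, "dy": 0, "dz": 1, "gripper": -1},
    {"rx": 0, "ry": 0, "rz": 0, "dx": 0, "dy": 0, "dz": 0, "gripper": -1},
    {"rx": 0, "ry": 0, "rz": 0, "dx": 0, "dy": 0, "dz": 0, "gripper": -1},
    {"rx": 0, "ry": 0, "rz": 0, "dx": 0, "dy": 0, "dz": 0, "gripper": -1},
    {"rx": 0, "ry": 0, "rz": 0, "dx": 0, "dy": 0, "dz": -20, "gripper": -1},
    {"rx": 0, "ry": 0, "rz": 0, "dx": 0, "dy": 0, "dz": -50, "gripper": -1},
    {"rx": 0, "ry": 0, "rz": 0, "dx": 0, "dy": 0, "dz": -50, "gripper": -1},
    {"rx": 0, "ry": 0, "rz": 0, "dx": 0, "dy": 0, "dz": -55, "gripper": -1},
  ],
)

```text
clock: 12.08
tcp_pos: [0.5888, -0.0815, 0.2077]
orientation: [-3.035, -0.811, 0.0]
contact_force: [0.6, 0.2, -1.6]
grip_width: 0.024
gripper_force: 35.0
```

Request:
step_arm(
  moves=[
    {"rx": 0, "ry": 0, "rz": -10.16, "dx": 0, "dy": 0, "dz": 0, "gripper": -1},
    {"rx": 0, "ry": 0, "rz": -10.16, "dx": 0, "dy": 0, "dz": 0, "gripper": -1},
    {"rx": 0, "ry": 0, "rz": -10.16, "dx": 0, "dy": 0, "dz": 0, "gripper": -1},
    {"rx": 0, "ry": 0, "rz": -10.16, "dx": 0, "dy": 0, "dz": 0, "gripper": -1},
    {"rx": 0, "ry": 0, "rz": -10.16, "dx": 0, "dy": 0, "dz": 0, "gripper": -1},
    {"rx": 0, "ry": 0, "rz": -10.16, "dx": 0, "dy": 0, "dz": 0, "gripper": -1},
    {"rx": 0, "ry": 0, "rz": -10.16, "dx": 0, "dy": 0, "dz": 0, "gripper": -1},
    {"rx": 0, "ry": 0, "rz": -10.16, "dx": 0, "dy": 0, "dz": 0, "gripper": -1},
    {"rx": 0, "ry": 0, "rz": -10.16, "dx": 0, "dy": 0, "dz": 0, "gripper": -1},
    {"rx": 0, "ry": 0, "rz": -10.16, "dx": 0, "dy": 0, "dz": 0, "gripper": -1},
    {"rx": 0, "ry": 0, "rz": -10.16, "dx": 0, "dy": 0, "dz": 0, "gripper": -1},
    {"rx": 0, "ry": 0, "rz": -10.16, "dx": 0, "dy": 0, "dz": 0, "gripper": -1},
    {"rx": 0, "ry": 0, "rz": -10.16, "dx": 0, "dy": 0, "dz": 0, "gripper": -1},
    {"rx": 0, "ry": 0, "rz": -10.16, "dx": 0, "dy": 0, "dz": 0, "gripper": -1},
    {"rx": 0, "ry": 0, "rz": -10.16, "dx": 0, "dy": 0, "dz": 0, "gripper": -1},
    {"rx": 0, "ry": 0, "rz": -10.16, "dx": 0, "dy": 0, "dz": 0, "gripper": -1},
    {"rx": 0, "ry": 0, "rz": 0, "dx": 0, "dy": 0, "dz": 0, "gripper": -1},
  ],
)

```text
clock: 14.2
tcp_pos: [0.5892, -0.0819, 0.2059]
orientation: [-0.339, 3.123, -0.001]
contact_force: [-0.7, -0.1, 0.1]
grip_width: 0.0241
gripper_force: 35.0
```

```bash
python3 st.py; python3 -c "
from rail import *
O,R=rail(); print(O+R@np.array([169.5,-1.3,118]), O+R@np.array([169.5,-1.3,36.5]))"; python3 go.py 537.5 162 204
```

```text
t 14.2 tcp [589.2 -81.9 205.9] ytool 102.4 z [ 0.    -0.001 -1.   ] w 24.1 F [-0.7 -0.1  0.1] q [ 0.57  0.49 -0.72  1.76  0.37  1.03  1.5 ]
[540.97817942 161.48040027 205.86160684] [575.84500005 169.27405805 132.60989207]
shift [ -1.8 249.4   1.8] 249.4
```

Request:
step_arm(
  moves=[
    {"rx": 0, "ry": 0, "rz": 0, "dx": -1, "dy": 49.6, "dz": 0, "gripper": -1},
    {"rx": 0, "ry": 0, "rz": 0, "dx": -1, "dy": 49.6, "dz": 0, "gripper": -1},
    {"rx": 0, "ry": 0, "rz": 0, "dx": -1, "dy": 49.6, "dz": 0, "gripper": -1},
    {"rx": 0, "ry": 0, "rz": 0, "dx": -1, "dy": 49.6, "dz": 0, "gripper": -1},
    {"rx": 0, "ry": 0, "rz": 0, "dx": -1, "dy": 49.6, "dz": 0, "gripper": -1},
    {"rx": 0, "ry": -8.67, "rz": 0, "dx": 0, "dy": 0, "dz": 0, "gripper": -1},
    {"rx": 0, "ry": -8.67, "rz": 0, "dx": 0, "dy": 0, "dz": 0, "gripper": -1},
    {"rx": 0, "ry": -8.67, "rz": 0, "dx": 0, "dy": 0, "dz": 0, "gripper": -1},
    {"rx": 0, "ry": 0, "rz": 0, "dx": 0, "dy": 0, "dz": 0, "gripper": -1},
    {"rx": 0, "ry": 0, "rz": 0, "dx": 0, "dy": 0, "dz": 0, "gripper": -1},
  ],
)

```text
clock: 15.45
tcp_pos: [0.5417, 0.1619, 0.2064]
orientation: [-0.29, 2.674, 0.067]
contact_force: [0.7, -0.1, -0.4]
grip_width: 0.0241
gripper_force: 35.1
```

```bash
python3 st.py; python3 go.py 575.8 169.3 132.6; python3 - <<'E'
from h import *
from rail import *
O,R=rail(); o=r.get_obs(); print((R.T@cv2.Rodrigues(o["orientation"])[0]).round(3).tolist())
# where is A? white/red along the tube slot in the scene view and side
c=cam("wrist"); f=r.grab_frame("wrist"); cv2.imwrite("pics/w6.png",f)
h=cv2.cvtColor(f,cv2.COLOR_BGR2HSV)
O,R=rail(O=(444.7,139.8,25.5))
for x in range(0,130,8):
    row=[]
    for y in range(-20,21,2):
        u=proj(c,(O+R@np.array([x,y,30.]))/1000)[0].round().astype(int)
        if 0<=u[0]<640 and 0<=u[1]<400:
            p=h[u[1],u[0]]; row.append('R' if (p[0]<8 or p[0]>172) and p[1]>130 else 'W' if p[1]<60 and p[2]>200 else 'w' if p[1]<70 and p[2]>110 else '.')
        else: row.append('x')
    print(x,''.join(row),u)
E
```

```text
t 15.45 tcp [541.7 161.9 206.4] ytool 102.4 z [ 0.428  0.094 -0.899] w 24.1 F [ 0.7 -0.1 -0.4] q [ 0.15  0.25 -0.67  2.15  0.68  0.43  0.73]
shift [ 1.  -0.1 81.6] 81.6
[[-1.0, 0.004, 0.0], [0.004, 1.0, -0.002], [-0.0, -0.002, -1.0]]
0 xxxxxxxxxxxxxxxxxxxxx [351 -26]
8 xxxxxxxxxxxxxxxxxxxxx [351 -16]
16 xxxxxxxxxxxxxxxxxxxxx [351  -6]
24 RRRRRRRRWWWWWWWWWWWWw [351   5]
32 RRRRRRRRWWWWWWWWWWWWw [351  16]
40 RRRRRRRRWWWWWWWWWWWWw [351  26]
48 RRRRRRRR..wwwwWWWWWww [351  38]
56 RRRRRwwwwwwwwWWWWWWww [352  49]
64 RRRRRwwwwwwwwWWWWWWww [352  60]
72 RRRRRwwwwwwwwWWWWWWww [352  72]
80 RRRRRwwwwwwwwwWWWWWww [352  84]
88 RRRRRwwwwwwwwWWWWWWww [352  95]
96 RRRRRwwwwwwwwwWWWWWww [352 107]
104 RRRRRwwwwwwwwwWWWWWww [352 119]
112 RRRRRwwwwWWWWWWWWWwww [351 130]
120 RRRRRwWWWWWWWWWWWwwww [351 142]
128 RRRR.WWWWWWWWWWWWwwwW [351 154]
```

Block A is at the stop (x 0–45) with its red stripe beside the red wall. Lowering B.

Request:
step_arm(
  moves=[
    {"rx": 0, "ry": 0, "rz": 0, "dx": 0, "dy": 0, "dz": 30, "gripper": -1},
    {"rx": 0, "ry": 0, "rz": 0, "dx": 0, "dy": 0, "dz": 30, "gripper": -1},
    {"rx": 0, "ry": 0, "rz": 0, "dx": 0, "dy": 0, "dz": 15, "gripper": -1},
    {"rx": 0, "ry": 0, "rz": 0, "dx": 0, "dy": 0, "dz": 5, "gripper": -1},
    {"rx": 0, "ry": 0, "rz": 0, "dx": 0, "dy": 0, "dz": 0, "gripper": -1},
  ],
)

```text
clock: 16.12
tcp_pos: [0.5757, 0.1695, 0.1335]
orientation: [-0.291, 2.674, 0.068]
contact_force: [-0.2, -0.5, -0.6]
grip_width: 0.0241
gripper_force: 35.1
```

```bash
python3 st.py;python3 go.py 576.4 169.3 131.7
```

```text
t 16.12 tcp [575.7 169.5 133.5] ytool 102.4 z [ 0.428  0.095 -0.899] w 24.1 F [-0.2 -0.5 -0.6] q [-0.03  0.4  -0.48  2.14  1.    0.33  0.44]
shift [ 0.2 -0.4  1.9] 2.0
```

Request:
step_arm(
  moves=[
    {"rx": 0, "ry": 0, "rz": 0, "dx": 0, "dy": 0, "dz": 1.5, "gripper": -1},
    {"rx": 0, "ry": 0, "rz": 0, "dx": 0, "dy": 0, "dz": 0, "gripper": -1},
  ],
)

```text
clock: 16.38
tcp_pos: [0.5758, 0.1693, 0.1326]
orientation: [-0.292, 2.673, 0.068]
contact_force: [-0.1, -0.0, -0.4]
grip_width: 0.0239
gripper_force: 35.1
```

Request:
step_arm(
  moves=[
    {"rx": 0, "ry": 0, "rz": 0, "dx": 0, "dy": 0, "dz": 1, "gripper": -1},
    {"rx": 0, "ry": 0, "rz": 0, "dx": 0, "dy": 0, "dz": 0, "gripper": -1},
    {"rx": 0, "ry": 0, "rz": 0, "dx": 0, "dy": 0, "dz": -1, "gripper": 0.2},
    {"rx": 0, "ry": 0, "rz": 0, "dx": 0, "dy": 0, "dz": 0, "gripper": 0.2},
    {"rx": 0, "ry": 0, "rz": 0, "dx": 0, "dy": 0, "dz": 0, "gripper": 0.2},
    {"rx": 0, "ry": 0, "rz": 0, "dx": 0, "dy": 0, "dz": 0, "gripper": 0.2},
    {"rx": 0, "ry": 0, "rz": 0, "dx": 0, "dy": 0, "dz": -30, "gripper": 0.2},
    {"rx": 0, "ry": 0, "rz": 0, "dx": 0, "dy": 0, "dz": -51, "gripper": 0.2},
    {"rx": 0, "ry": 0, "rz": 0, "dx": 0, "dy": 0, "dz": 0, "gripper": 0.2},
  ],
)

```text
clock: 17.5
tcp_pos: [0.5415, 0.162, 0.208]
orientation: [-0.292, 2.669, 0.068]
contact_force: [0.5, 0.6, 0.6]
grip_width: 0.0514
gripper_force: 0.0
```

```bash
python3 st.py; cat > slot.py <<'E'
from h import *
from rail import *
c=cam("wrist"); f=r.grab_frame("wrist"); cv2.imwrite("pics/slot%d.png"%(r.get_obs()["clock"]*10),f)
h=cv2.cvtColor(f,cv2.COLOR_BGR2HSV)
O,R=rail(O=(444.7,139.8,25.5))
for x in range(0,200,8):
    row=[]
    for y in range(-20,21,2):
        u=proj(c,(O+R@np.array([x,y,30.]))/1000)[0].round().astype(int)
        if 0<=u[0]<640 and 0<=u[1]<400:
            p=h[u[1],u[0]]; row.append('R' if (p[0]<8 or p[0]>172) and p[1]>130 else 'W' if p[1]<60 and p[2]>200 else 'w' if p[1]<70 and p[2]>110 else '.')
        else: row.append('x')
    print(x,''.join(row))
E
python3 slot.py
```

```text
t 17.5 tcp [541.5 162.  208. ] ytool 102.5 z [ 0.433  0.096 -0.896] w 51.4 F [0.5 0.6 0.6] q [ 0.15  0.24 -0.68  2.15  0.69  0.43  0.73]
0 xxxxxxxxxxxxxxxxxxxxx
8 xxxxxxxxxxxxxxxxxxxxx
16 xxxxxxxxxxxxxxxxxxxxx
24 RRRRRRRWWWWWWWWWWWWww
32 RRRRRRR.WWWWWWWWWWWWw
40 RRRRRRR.WWWWWWWWWWWWw
48 RRRRRRWWWWWWWWWWWWWWw
56 RRRRRRWWWWWWWWWWWWWWw
64 RRRRRRWWWWWWWWWWWWWww
72 RRRRRRWWWWWWWWWWWwwww
80 RRRRRRWWWWWWWWWwwwwww
88 RRRRRR.WWWWWWWWwwwwww
96 RRRRRwwwwwwwwWWwwwwww
104 RRRRRwwwwwwwwwWwwwwww
112 RRRRRwwwwWWWWWWwwwwww
120 RRRRRwWWWWWWWWWwwwwww
128 RRRRRWWWWWWWWWWwwwwwW
136 WRRwWWWWWWWWWWWWWWWwW
144 WRRwWWWWWWWWWWWWWWWww
152 .RRWWWWWWWWWWWWWWWWWw
160 RRwWWWWWWWWWWWWWWWWWw
168 RRwWWWWWWWWWWWWWWWWWw
176 RRwWWWWWWWWWWWWWWWWWW
184 RwWWWWWWWWWWWWWWWWWWW
192 RwWWWWWWWWWWWWWWWWWWW
```

Both blocks are seated (x 0–90, red to red). Now C.

Request:
step_arm(
  moves=[
    {"rx": 0, "ry": 8.67, "rz": 0, "dx": 0, "dy": 0, "dz": 0, "gripper": 0.3},
    {"rx": 0, "ry": 8.67, "rz": 0, "dx": 0, "dy": 0, "dz": 0, "gripper": 0.3},
    {"rx": 0, "ry": 8.67, "rz": 0, "dx": 0, "dy": 0, "dz": 0, "gripper": 0.3},
    {"rx": 0, "ry": 0, "rz": 10.2, "dx": 0, "dy": 0, "dz": 0, "gripper": 0.3},
    {"rx": 0, "ry": 0, "rz": 10.2, "dx": 0, "dy": 0, "dz": 0, "gripper": 0.3},
    {"rx": 0, "ry": 0, "rz": 10.2, "dx": 0, "dy": 0, "dz": 0, "gripper": 0.3},
    {"rx": 0, "ry": 0, "rz": 10.2, "dx": 0, "dy": 0, "dz": 0, "gripper": 0.3},
    {"rx": 0, "ry": 0, "rz": 10.2, "dx": 0, "dy": 0, "dz": 0, "gripper": 0.3},
    {"rx": 0, "ry": 0, "rz": 0, "dx": 0, "dy": 0, "dz": 0, "gripper": 0.3},
  ],
)

```text
clock: 18.68
tcp_pos: [0.5408, 0.1615, 0.2035]
orientation: [-1.033, -2.966, 0.003]
contact_force: [-0.3, 0.5, 0.4]
grip_width: 0.0551
gripper_force: 0.0
```

```bash
python3 st.py; python3 go.py 449.3 -275 100
```

```text
t 18.68 tcp [540.8 161.5 203.5] ytool 51.6 z [-0.001 -0.002 -1.   ] w 55.1 F [-0.3  0.5  0.4] q [ 0.06  0.41 -0.58  1.84  0.27  0.97  0.26]
shift [-199.5 -398.7  104.4] 457.9
```

Request:
step_arm(
  moves=[
    {"rx": 0, "ry": 0, "rz": 0, "dx": -22.2, "dy": -44.3, "dz": 0, "gripper": 0.3},
    {"rx": 0, "ry": 0, "rz": 0, "dx": -22.2, "dy": -44.3, "dz": 10, "gripper": 0.3},
    {"rx": 0, "ry": 0, "rz": 0, "dx": -22.2, "dy": -44.3, "dz": 10, "gripper": 0.3},
    {"rx": 0, "ry": 0, "rz": 0, "dx": -22.2, "dy": -44.3, "dz": 10, "gripper": 0.3},
    {"rx": 0, "ry": 0, "rz": 0, "dx": -22.2, "dy": -44.3, "dz": 15, "gripper": 0.3},
    {"rx": 0, "ry": 0, "rz": 0, "dx": -22.2, "dy": -44.3, "dz": 15, "gripper": 0.3},
    {"rx": 0, "ry": 0, "rz": 0, "dx": -22.2, "dy": -44.3, "dz": 15, "gripper": 0.3},
    {"rx": 0, "ry": 0, "rz": 0, "dx": -22.2, "dy": -44.3, "dz": 15, "gripper": 0.3},
    {"rx": 0, "ry": 0, "rz": 0, "dx": -22.2, "dy": -44.3, "dz": 14, "gripper": 0.3},
    {"rx": 0, "ry": 0, "rz": 0, "dx": 0, "dy": 0, "dz": 0, "gripper": 0.3},
    {"rx": 0, "ry": 0, "rz": 0, "dx": 0, "dy": 0, "dz": 0, "gripper": 0.3},
  ],
)

```text
clock: 20.05
tcp_pos: [0.4491, -0.274, 0.1003]
orientation: [-1.032, -2.966, -0.001]
contact_force: [-0.2, -0.2, 0.2]
grip_width: 0.0554
gripper_force: 0.0
```

```bash
python3 st.py; python3 - <<'E'
from meas import *
c=cam("wrist"); f=r.grab_frame("wrist"); cv2.imwrite("pics/w7.png",f)
u=proj(c,[.4493,-.275,.028])[0]; print(u); print(measure(f,c,[u],215,90),measure(f,c,[u],240,90))
E
```

```text
t 20.05 tcp [ 449.1 -274.   100.3] ytool 51.6 z [-0.001  0.001 -1.   ] w 55.4 F [-0.2 -0.2  0.2] q [ 0.77  0.47 -0.42  2.01  0.29  0.71  1.07]
[321.71513365 220.30385049]
[(array([ 448.8, -275. ]), -38.5, (45.4, 18.0), 1719)] [(array([ 448.9, -275.5]), -37.4, (45.0, 17.8), 1682)]
```

Request:
step_arm(
  moves=[
    {"rx": 0, "ry": 0, "rz": 0, "dx": 0.5, "dy": -0.7, "dz": 30, "gripper": 0.3},
    {"rx": 0, "ry": 0, "rz": 0, "dx": 0, "dy": 0, "dz": 25, "gripper": 0.3},
    {"rx": 0, "ry": 0, "rz": 0, "dx": 0, "dy": 0, "dz": 14, "gripper": 0.3},
    {"rx": 0, "ry": 0, "rz": 0, "dx": 0, "dy": 0, "dz": 0, "gripper": 0.3},
    {"rx": 0, "ry": 0, "rz": 0, "dx": 0, "dy": 0, "dz": 0, "gripper": -1},
    {"rx": 0, "ry": 0, "rz": 0, "dx": 0, "dy": 0, "dz": 0, "gripper": -1},
    {"rx": 0, "ry": 0, "rz": 0, "dx": 0, "dy": 0, "dz": 0, "gripper": -1},
    {"rx": 0, "ry": 0, "rz": 0, "dx": 0, "dy": 0, "dz": 0, "gripper": -1},
    {"rx": 0, "ry": 0, "rz": 0, "dx": 0, "dy": 0, "dz": -20, "gripper": -1},
    {"rx": 0, "ry": 0, "rz": 0, "dx": 0, "dy": 0, "dz": -50, "gripper": -1},
    {"rx": 0, "ry": 0, "rz": 0, "dx": 0, "dy": 0, "dz": -50, "gripper": -1},
    {"rx": 0, "ry": 0, "rz": 0, "dx": 0, "dy": 0, "dz": -55, "gripper": -1},
    {"rx": 0, "ry": 0, "rz": -10.2, "dx": 0, "dy": 0, "dz": 0, "gripper": -1},
    {"rx": 0, "ry": 0, "rz": -10.2, "dx": 0, "dy": 0, "dz": 0, "gripper": -1},
    {"rx": 0, "ry": 0, "rz": -10.2, "dx": 0, "dy": 0, "dz": 0, "gripper": -1},
    {"rx": 0, "ry": 0, "rz": -10.2, "dx": 0, "dy": 0, "dz": 0, "gripper": -1},
    {"rx": 0, "ry": 0, "rz": -10.2, "dx": 0, "dy": 0, "dz": 0, "gripper": -1},
    {"rx": 0, "ry": 0, "rz": 0, "dx": 0, "dy": 0, "dz": 0, "gripper": -1},
  ],
)

```text
clock: 22.35
tcp_pos: [0.4479, -0.275, 0.2069]
orientation: [0.339, -3.123, -0.0]
contact_force: [0.1, -0.8, -1.0]
grip_width: 0.0238
gripper_force: 34.9
```

```bash
python3 st.py; python3 go.py 541.5 162 206
```

```text
t 22.35 tcp [ 447.9 -275.   206.9] ytool 102.4 z [-0.  0. -1.] w 23.8 F [ 0.1 -0.8 -1. ] q [ 0.97  0.36 -0.65  1.92  0.26  0.95  1.98]
shift [-185.2  406.7    0.9] 446.9
```

Request:
step_arm(
  moves=[
    {"rx": 0, "ry": 0, "rz": 0, "dx": -20.6, "dy": 45.2, "dz": 0, "gripper": -1},
    {"rx": 0, "ry": 0, "rz": 0, "dx": -20.6, "dy": 45.2, "dz": 0, "gripper": -1},
    {"rx": 0, "ry": 0, "rz": 0, "dx": -20.6, "dy": 45.2, "dz": 0, "gripper": -1},
    {"rx": 0, "ry": 0, "rz": 0, "dx": -20.6, "dy": 45.2, "dz": 0, "gripper": -1},
    {"rx": 0, "ry": 0, "rz": 0, "dx": -20.6, "dy": 45.2, "dz": 0, "gripper": -1},
    {"rx": 0, "ry": 0, "rz": 0, "dx": -20.6, "dy": 45.2, "dz": 0, "gripper": -1},
    {"rx": 0, "ry": 0, "rz": 0, "dx": -20.6, "dy": 45.2, "dz": 0, "gripper": -1},
    {"rx": 0, "ry": 0, "rz": 0, "dx": -20.6, "dy": 45.2, "dz": 0, "gripper": -1},
    {"rx": 0, "ry": 0, "rz": 0, "dx": -20.6, "dy": 45.2, "dz": 0, "gripper": -1},
    {"rx": 0, "ry": -8.67, "rz": 0, "dx": 0, "dy": 0, "dz": 0, "gripper": -1},
    {"rx": 0, "ry": -8.67, "rz": 0, "dx": 0, "dy": 0, "dz": 0, "gripper": -1},
    {"rx": 0, "ry": -8.67, "rz": 0, "dx": 0, "dy": 0, "dz": 0, "gripper": -1},
    {"rx": 0, "ry": 0, "rz": 0, "dx": 0, "dy": 0, "dz": 0, "gripper": -1},
    {"rx": 0, "ry": 0, "rz": 0, "dx": 0, "dy": 0, "dz": 0, "gripper": -1},
  ],
)

```text
clock: 24.1
tcp_pos: [0.5422, 0.1627, 0.2077]
orientation: [-0.29, 2.674, 0.067]
contact_force: [0.6, -0.1, -0.4]
grip_width: 0.0244
gripper_force: 34.9
```

```bash
python3 st.py; python3 go.py 576.0 169.3 132
```

```text
t 24.1 tcp [542.2 162.7 207.7] ytool 102.4 z [ 0.428  0.094 -0.899] w 24.4 F [ 0.6 -0.1 -0.4] q [ 0.14  0.24 -0.66  2.15  0.67  0.43  0.74]
shift [ 2.2 -0.8 83.1] 83.2
```

Request:
step_arm(
  moves=[
    {"rx": 0, "ry": 0, "rz": 0, "dx": 1, "dy": -0.8, "dz": 30, "gripper": -1},
    {"rx": 0, "ry": 0, "rz": 0, "dx": 0, "dy": 0, "dz": 30, "gripper": -1},
    {"rx": 0, "ry": 0, "rz": 0, "dx": 0, "dy": 0, "dz": 16, "gripper": -1},
    {"rx": 0, "ry": 0, "rz": 0, "dx": 0, "dy": 0, "dz": 6, "gripper": -1},
    {"rx": 0, "ry": 0, "rz": 0, "dx": 0, "dy": 0, "dz": 1, "gripper": -1},
    {"rx": 0, "ry": 0, "rz": 0, "dx": 0, "dy": 0, "dz": 0, "gripper": -1},
  ],
)

```text
clock: 24.85
tcp_pos: [0.5769, 0.1692, 0.1329]
orientation: [-0.29, 2.673, 0.066]
contact_force: [-8.3, -2.8, 9.9]
grip_width: 0.0242
gripper_force: 37.8
```

```bash
python3 st.py
```

```text
t 24.85 tcp [576.9 169.2 132.9] ytool 102.4 z [ 0.429  0.093 -0.898] w 24.2 F [-8.3 -2.8  9.9] q [-0.05  0.4  -0.46  2.14  1.    0.33  0.44]
```

Request:
step_arm(
  moves=[
    {"rx": 0, "ry": 0, "rz": 0, "dx": 0, "dy": 0, "dz": -1.5, "gripper": -1},
    {"rx": 0, "ry": 0, "rz": 0, "dx": 0, "dy": 0, "dz": 0, "gripper": 0.2},
    {"rx": 0, "ry": 0, "rz": 0, "dx": 0, "dy": 0, "dz": 0, "gripper": 0.2},
    {"rx": 0, "ry": 0, "rz": 0, "dx": 0, "dy": 0, "dz": 0, "gripper": 0.2},
    {"rx": 0, "ry": 0, "rz": 0, "dx": 0, "dy": 0, "dz": 0, "gripper": 0.2},
    {"rx": 0, "ry": 0, "rz": 0, "dx": 0, "dy": 0, "dz": -30, "gripper": 0.2},
    {"rx": 0, "ry": 0, "rz": 0, "dx": 0, "dy": 0, "dz": -52, "gripper": 0.2},
    {"rx": 0, "ry": 0, "rz": 0, "dx": 0, "dy": 0, "dz": 0, "gripper": 0.2},
  ],
)

```text
clock: 25.85
tcp_pos: [0.5409, 0.1617, 0.2101]
orientation: [-0.291, 2.668, 0.068]
contact_force: [1.1, -0.7, 0.5]
grip_width: 0.0515
gripper_force: 0.0
```

```bash
python3 st.py; python3 slot.py
```

```text
t 25.85 tcp [540.9 161.7 210.1] ytool 102.5 z [ 0.433  0.096 -0.896] w 51.5 F [ 1.1 -0.7  0.5] q [ 0.15  0.24 -0.68  2.15  0.67  0.43  0.74]
0 xxxxxxxxxxxxxxxxxxxxx
8 xxxxxxxxxxxxxxxxxxxxx
16 xxxxxxxxxxxxxxxxxxxxx
24 RRRRRRRRWWWWWWWWWWWWw
32 RRRRRRRRWWWWWWWWWWWWw
40 RRRRRRRRWWWWWWWWWWWWw
48 RRRRRR.WWWWWWWWWWWWWw
56 RRRRRR.WWWWWWWWWWWWww
64 RRRRRRRWWWWWWWWWWWWww
72 RRRRRRRWWWWWWWWWWwwww
80 RRRRRRRWWWWWWWWwwwwww
88 RRRRRRRWWWWWWWWwwwwww
96 RRRRRRR.WWWWWWWwwwwww
104 RRRRRRR.WWWWWWWwwwwww
112 RRRRRRR.WWWWWwwwwwwww
120 RRRRRRR.WWWWWwwwwwwww
128 RRRRRRRWWWWWWWwwwwwwW
136 WRRR...WWWWWWWWWWWWWW
144 WRRwWWWWWWWWWWWWWWWww
152 .R.WWWWWWWWWWWWWWWWWw
160 RRwWWWWWWWWWWWWWWWWWw
168 RRwWWWWWWWWWWWWWWWWWw
176 R.WWWWWWWWWWWWWWWWWWW
184 RwWWWWWWWWWWWWWWWWWWW
192 RWWWWWWWWWWWWWWWWWWWW
```

All three blocks are in a row (x 0–135), red to red. Next, over to the key with the fingers shut.

Request:
step_arm(
  moves=[
    {"rx": 0, "ry": 8.67, "rz": 0, "dx": 0, "dy": 0, "dz": 0, "gripper": -1},
    {"rx": 0, "ry": 8.67, "rz": 0, "dx": 0, "dy": 0, "dz": 0, "gripper": -1},
    {"rx": 0, "ry": 8.67, "rz": 0, "dx": 0, "dy": 0, "dz": 0, "gripper": -1},
    {"rx": 0, "ry": 0, "rz": 0, "dx": 0, "dy": 0, "dz": 0, "gripper": -1},
  ],
)

```text
clock: 26.4
tcp_pos: [0.542, 0.1614, 0.205]
orientation: [0.339, -3.122, -0.002]
contact_force: [0.0, 0.0, -0.8]
grip_width: -0.0004
gripper_force: 0.0
```

```bash
python3 st.py; python3 go.py 510 376 150; python3 - <<'E'
from h import *
d=np.load("pics/w4.npz"); c=("wrist",d["K"],d["R"],d["t"])
f=cv2.imread("pics/w4.png");h=cv2.cvtColor(f,cv2.COLOR_BGR2HSV)
m=((h[...,0]>50)&(h[...,0]<75)&(h[...,1]>150)&(h[...,2]>90)).astype(np.uint8); m[:,200:]=0
k,l,st,ce=cv2.connectedComponentsWithStats(m)
for i in range(1,k):
    if st[i,4]>30: print(ce[i].round(1),st[i,4],(plane(c,ce[i],.048)*1000).round(1))
E
```

```text
t 26.4 tcp [542.  161.4 205. ] ytool 102.4 z [-0.001  0.001 -1.   ] w -0.4 F [ 0.   0.  -0.8] q [ 0.19  0.46 -0.76  1.83  0.37  1.    1.07]
shift [-14.8 216.4  55.2] 223.8
[161.7 108.2] 356 [[656.4 383.4  48. ]]
[127.3 232.9] 444 [[508.7 379.2  48. ]]
```

Request:
step_arm(
  moves=[
    {"rx": 0, "ry": 0, "rz": 0, "dx": -3, "dy": 43.9, "dz": 0, "gripper": -1},
    {"rx": 0, "ry": 0, "rz": 0, "dx": -3, "dy": 43.9, "dz": 13, "gripper": -1},
    {"rx": 0, "ry": 0, "rz": 0, "dx": -3, "dy": 43.9, "dz": 14, "gripper": -1},
    {"rx": 0, "ry": 0, "rz": 0, "dx": -3, "dy": 43.9, "dz": 14, "gripper": -1},
    {"rx": 0, "ry": 0, "rz": 0, "dx": -3, "dy": 43.9, "dz": 14, "gripper": -1},
    {"rx": 0, "ry": 0, "rz": 0, "dx": 0, "dy": 0, "dz": 0, "gripper": -1},
    {"rx": 0, "ry": 0, "rz": 0, "dx": 0, "dy": 0, "dz": 0, "gripper": -1},
  ],
)

```text
clock: 27.28
tcp_pos: [0.5068, 0.3782, 0.151]
orientation: [-0.343, 3.122, -0.002]
contact_force: [-0.9, 0.2, 0.3]
grip_width: 0.0
gripper_force: 0.0
```

```bash
python3 st.py; python3 - <<'E'
from h import *
c=cam("wrist"); f=r.grab_frame("wrist"); cv2.imwrite("pics/w8.png",f);h=cv2.cvtColor(f,cv2.COLOR_BGR2HSV)
m=((h[...,0]>50)&(h[...,0]<75)&(h[...,1]>150)&(h[...,2]>60)).astype(np.uint8)
k,l,st,ce=cv2.connectedComponentsWithStats(m)
for i in range(1,k):
    if st[i,4]>60:
        cnt=max(cv2.findContours((l==i).astype(np.uint8),0,1)[0],key=cv2.contourArea)[:,0]
        print(ce[i].round(1),st[i],(plane(c,ce[i],.048)*1000).round(1),cv2.minAreaRect((plane(c,cnt,.048)[:,:2]*1000).astype(np.float32)))
cv2.imwrite("pics/w8.png",f)
E
python3 go.py 509 379 150
```

```text
t 27.27 tcp [506.8 378.2 151. ] ytool 102.5 z [ 0.001 -0.001 -1.   ] w 0.0 F [-0.9  0.2  0.3] q [-0.23  0.62 -0.72  1.71  0.48  0.99  0.66]
[328.2  28.1] [313  14  31  29 643] [[377.9 353.5  48. ]] ((377.72821044921875, 353.4668273925781), (18.65886688232422, 18.962360382080078), 89.82379913330078)
[323.5 206.2] [ 304  187   41   39 1222] [[508.3 379.   48. ]] ((508.69439697265625, 379.02972412109375), (27.683238983154297, 27.409786224365234), 2.0410616397857666)
shift [-1.8  1.   1.4] 2.5
```

View pics/w8.png

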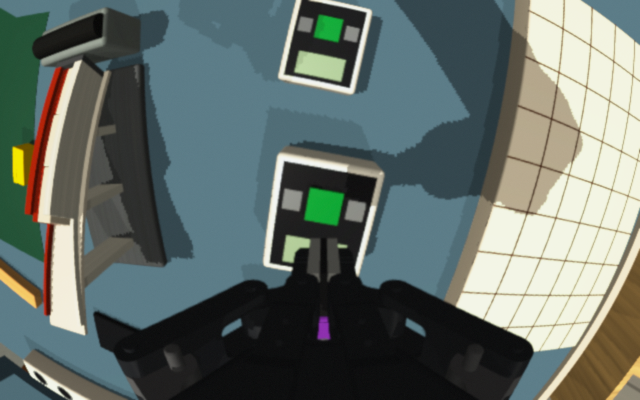

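The picture confirms the green key of the larger white console at (323,206), world (508.5,379). The smaller console is at (326,27). Descending.

Request:
step_arm(
  moves=[
    {"rx": 0, "ry": 0, "rz": 0, "dx": -1.5, "dy": 0.5, "dz": 30, "gripper": -1},
    {"rx": 0, "ry": 0, "rz": 0, "dx": 0, "dy": 0, "dz": 28, "gripper": -1},
    {"rx": 0, "ry": 0, "rz": 0, "dx": 0, "dy": 0, "dz": 14, "gripper": -1},
    {"rx": 0, "ry": 0, "rz": 0, "dx": 0, "dy": 0, "dz": 0, "gripper": -1},
    {"rx": 0, "ry": 0, "rz": 0, "dx": 0, "dy": 0, "dz": 0, "gripper": -1},
  ],
)

```text
clock: 27.95
tcp_pos: [0.5094, 0.38, 0.081]
orientation: [-0.341, 3.121, 0.002]
contact_force: [0.2, -0.5, 0.7]
grip_width: -0.0
gripper_force: 0.0
```

Request:
step_arm(
  moves=[
    {"rx": 0, "ry": 0, "rz": 0, "dx": 0, "dy": 0, "dz": 3, "gripper": -1},
    {"rx": 0, "ry": 0, "rz": 0, "dx": 0, "dy": 0, "dz": 0, "gripper": -1},
  ],
)

```text
clock: 28.2
tcp_pos: [0.5089, 0.3798, 0.0772]
orientation: [-0.342, 3.122, 0.0]
contact_force: [-0.1, 0.6, -0.0]
grip_width: 0.0002
gripper_force: 0.0
```

Request:
step_arm(
  moves=[
    {"rx": 0, "ry": 0, "rz": 0, "dx": 0, "dy": 0, "dz": 3, "gripper": -1},
    {"rx": 0, "ry": 0, "rz": 0, "dx": 0, "dy": 0, "dz": 0, "gripper": -1},
  ],
)

```text
clock: 28.45
tcp_pos: [0.5086, 0.3796, 0.0736]
orientation: [0.342, -3.123, 0.0]
contact_force: [-0.8, -1.0, 1.4]
grip_width: -0.0003
gripper_force: 0.0
```

Request:
step_arm(
  moves=[
    {"rx": 0, "ry": 0, "rz": 0, "dx": 0, "dy": 0, "dz": 2, "gripper": -1},
    {"rx": 0, "ry": 0, "rz": 0, "dx": 0, "dy": 0, "dz": 0, "gripper": -1},
  ],
)

```text
clock: 28.7
tcp_pos: [0.5087, 0.3797, 0.0717]
orientation: [0.342, -3.123, 0.0]
contact_force: [0.6, 0.0, -0.1]
grip_width: 0.0
gripper_force: 0.0
```

Request:
step_arm(
  moves=[
    {"rx": 0, "ry": 0, "rz": 0, "dx": 0, "dy": 0, "dz": 1.5, "gripper": -1},
    {"rx": 0, "ry": 0, "rz": 0, "dx": 0, "dy": 0, "dz": 0, "gripper": -1},
  ],
)

```text
clock: 28.95
tcp_pos: [0.5088, 0.3798, 0.0704]
orientation: [-0.342, 3.123, 0.0]
contact_force: [-0.2, 0.2, 1.8]
grip_width: -0.0
gripper_force: 0.5
```

Request:
step_arm(
  moves=[
    {"rx": 0, "ry": 0, "rz": 0, "dx": 0, "dy": 0, "dz": 1, "gripper": -1},
    {"rx": 0, "ry": 0, "rz": 0, "dx": 0, "dy": 0, "dz": 0, "gripper": -1},
  ],
)

```text
clock: 29.2
tcp_pos: [0.5088, 0.3799, 0.0697]
orientation: [-0.342, 3.123, 0.0]
contact_force: [-0.9, -1.6, 4.0]
grip_width: -0.0003
gripper_force: 2.2
```

Request:
step_arm(
  moves=[
    {"rx": 0, "ry": 0, "rz": 0, "dx": 0, "dy": 0, "dz": 1, "gripper": -1},
    {"rx": 0, "ry": 0, "rz": 0, "dx": 0, "dy": 0, "dz": 0, "gripper": -1},
    {"rx": 0, "ry": 0, "rz": 0, "dx": 0, "dy": 0, "dz": 0, "gripper": -1},
  ],
)

```text
clock: 29.58
tcp_pos: [0.5088, 0.3799, 0.0692]
orientation: [-0.342, 3.122, -0.0]
contact_force: [-2.2, -2.1, 8.9]
grip_width: 0.0004
gripper_force: 4.3
```

Request:
step_arm(
  moves=[
    {"rx": 0, "ry": 0, "rz": 0, "dx": 0, "dy": 0, "dz": 0.5, "gripper": -1},
    {"rx": 0, "ry": 0, "rz": 0, "dx": 0, "dy": 0, "dz": 0, "gripper": -1},
    {"rx": 0, "ry": 0, "rz": 0, "dx": 0, "dy": 0, "dz": 0, "gripper": -1},
  ],
)

```text
clock: 29.95
tcp_pos: [0.5088, 0.3799, 0.0691]
orientation: [-0.342, 3.122, -0.0]
contact_force: [-3.5, -3.4, 12.1]
grip_width: -0.0001
gripper_force: 6.1
```

The key was held at about 9–12 N, well above 4 N. Retreating and checking the row.

Request:
step_arm(
  moves=[
    {"rx": 0, "ry": 0, "rz": 0, "dx": 0, "dy": 0, "dz": -10, "gripper": -1},
    {"rx": 0, "ry": 0, "rz": 0, "dx": 0, "dy": 0, "dz": -40, "gripper": -1},
    {"rx": 0, "ry": 0, "rz": 0, "dx": 0, "dy": 0, "dz": -50, "gripper": -1},
    {"rx": 0, "ry": 0, "rz": 0, "dx": 0, "dy": 0, "dz": -20, "gripper": -1},
    {"rx": 0, "ry": 0, "rz": 0, "dx": 0, "dy": 0, "dz": 0, "gripper": -1},
    {"rx": 0, "ry": 0, "rz": 0, "dx": 0, "dy": 0, "dz": 0, "gripper": -1},
  ],
)

```text
clock: 30.7
tcp_pos: [0.5082, 0.3788, 0.1861]
orientation: [0.342, -3.121, 0.003]
contact_force: [0.2, 0.9, -0.2]
grip_width: -0.0001
gripper_force: 0.0
```

```bash
python3 st.py; python3 slot.py | head -18; python3 -c "
from bench import r
print(r.hand_in())"
```

```text
t 30.7 tcp [508.2 378.8 186.1] ytool 102.5 z [-0.002 -0.002 -1.   ] w -0.1 F [ 0.2  0.9 -0.2] q [-0.21  0.59 -0.74  1.68  0.45  1.05  0.69]
0 RRRRRWWWWWWWWww......
8 RRRRRwWWWWWWWww......
16 RRRRR.WWWWWWWw.......
24 RRRRR.WWWWWWWw.......
32 RRRRRRWWWWWWWw.......
40 RRRRRWWWWWWWWww......
48 RRRR.WWWWWWWWww......
56 RRRR.WWWWWWWWWw......
64 RRRRwWWWWWWWWW.......
72 RRRR.WWWWWWWWww......
80 RRRR.WWWWWWWWWw......
88 RRRRR.WWWWWWWww......
96 RRRRR.WWWWWWWW.......
104 RRRRRWWWWWWWWww......
112 RRRRR.WWWWWWWww......
120 RRRRRwWWWWWWWWw......
128 RRRRRwWWWWWWWwww.....
136 ..wwww.ww....wwwwwwww
the job is handed in; nothing more can be done
None
```

I loaded all three red-faced blocks against the stop with their red faces to the red wall, then pressed the green key at about 12 N and released it; I handed the job in at about 31 s, and no verdict came back.

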